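Draw the blind plug from a microscope foot

TASK

The column socket of the microscope foot is closed by a tapped blind plug. Take the puller rod from its blue stand, screw it clockwise into the plug until its collar is fully home on the plug's top, and draw the plug straight up out of the socket. Set the plug down gently and upright inside the grey tray with the rod still screwed fully in, let go, and leave the other things where they are.

Things in the scene. Friction and masses are not known exactly. Their poses are not given: they have to be found in the camera images.
- puller: steel puller rod, upright, 150 mm long, 0.18 kg; origin at the centre of its tip, z up. Tapered nose (8 mm dia growing to 16 over 8 mm), 16 mm shaft, cross-pin, 42 mm dia collar disc 44 to 50 mm above the tip, 16 mm shaft, orange square grip. It starts with its lower end in the blue stand, collar resting on the stand's top, at any yaw.
- puller_pin (a point): centre of the rod's cross-pin, 26 mm above the tip: 6 mm thick, 30 mm long over all, lying along the rod's x axis
- puller_grip (a point): centre of the orange grip, 26 x 26 mm square with sides along the rod's x and y, 60 mm tall; 120 mm above the rod's tip, 30 mm below the rod's top
- puller_collar (a point): centre of the underside of the rod's collar, 44 mm above its tip; this face lands on the plug's top when the rod is screwed fully home: it turns almost freely until then and stops firmly (0.5 N m is tight enough); left loose, the rod wobbles
- plug: aluminium blind plug, a 44 x 44 x 60 mm block, about 0.42 kg, origin at the centre of its underside, z up. It sits flush with the foot's top in the socket, which keeps it from turning; sprung pads grip it, so drawing it straight up takes roughly 7 to 14 N, and fingers find no hold on it. A tapped hole with a coarse brass thread opens in its top.
- plug_top (a point): centre of the plug's top face, 60 mm above its underside, and mouth of the tapped hole (48 mm deep, thread in the upper 29 mm, 34 mm wide over it, clear bore 18.4 mm). Right-hand thread, two starts, 28 mm lead: 4.5 mm down per radian clockwise seen from above. Ridges 6 mm thick, 8 mm apart. The joint has some 2 mm of play until tight.
- thread_start (a point): where one thread ridge begins, level with the plug's top, on the plug's +x side 13 mm from its axis; the other begins opposite. The pin may land anywhere on the sloping ridges; turned clockwise it slides down, half a turn past a start it runs under the other ridge, and about 110 degrees later the collar meets the plug's top and it stops.
- foot: cream microscope foot, fixed, 200 x 240 x 80 mm, origin at the centre of its underside, z up; carries the column socket on its +y half and a dark round specimen stage 92 mm dia, 3 mm high, with a white dish on its -y half
- socket_mouth (a point): centre of the mouth of the square column socket, level with the foot's top 80 mm above the table; the socket is 45.5 mm wide and 60 mm deep, square to the foot
- stand: blue round stand for the rod, fixed, a ring 72 mm outside, 35 mm inside, 50 mm high; origin at the centre of its underside
- tray: shallow grey parts tray, fixed, 160 x 160 mm, 14 mm high, walls and floor 5 mm thick; origin at the centre of its underside
- tray_floor (a point): centre of the tray's inner floor, 5 mm above the table
- objective: steel microscope objective standing upright, 42 mm dia, 60 mm high, bystander; origin under its centre
- eyepiece: black eyepiece standing upright, 42 mm dia, 64 mm high, bystander; origin under its centre
- oil_bottle: small amber bottle, 36 mm dia, 75 mm high, bystander; origin under its centre
- slide_box: green slide box, 85 x 180 x 35 mm, bystander; origin under its centre
- screwdriver: screwdriver lying on the table, 170 mm long, bystander; handle towards its -x
- dish: white shallow dish, 68 mm dia, 14 mm high, on the foot's specimen stage, bystander; origin under its centre
Things that resemble listed ones, but are neither listed nor needed, are in the scene too. Of the things like the puller, leave any that is pink, turquoise or yellow; of the rest the smaller one is meant.

How it is judged:
By the outcome, as a careful person would: the job done as asked, in the order asked, and still so for the second after the job is handed in, with the robot touching nothing.
It also fails if it takes over 72 s, if anything falls off the work surface, if the arm or the gripper's body presses on something with over 40 N, if the wrist force passes 120 N, or if a joint passes its speed limit or range.

ROBOT

A 6-joint arm with a two-finger parallel gripper is mounted at the origin on the work surface. World frame = base frame: x ahead of the robot, y to its left, z up, the work surface at z = 0. Lengths are in m, angles in rad, forces in N, time in s.
With the tool pointing down it reaches from about 0.3 to 0.775 m from the base axis. Payload 14.6 kg.
Tool frame: the origin (TCP) lies at the very end of the fingers, on their centre line; the grasp point (between the pads) lies ctrl.tcp_to_grasp behind it (ctrl.tcp_to_grasp is the distance from the TCP to the grasp point, in m); x points along the fingers, y is the direction in which the jaws open and shut, and the axes are right-handed (so a half turn about x gives the same grasp; the last joint's range is limited). The gripper opens to 94 mm and grips with 3 to 60 N. Pads are 16 mm wide; open, the fingers measure 119 mm over their backs; the gripper's body (75 mm by 177 mm) begins 78 mm behind the grasp point.
Start: joints at [1.051, 0.3, 1.521, -0, 1.321, -0.067], TCP at [0.241, 0.495, 0.205] pointing down, gripper open.
Joint ranges: [-3.03, 3.03], [-0.79, 2.21], [0.23, 2.52], [-1.04, 4.18], [0, 3.07], [-2.55, 2.55]. Speed limits (rad/s): [2.22, 2.22, 2.57, 3.14, 3.14, 3.14].

INTERFACE

Orientations are given as [roll, pitch, yaw] about the fixed x, y, z axes, in that order (R = Rz(yaw) Ry(pitch) Rx(roll)).
In Python, from station import ctrl gives the robot as it stands.
- The arm moves only by the tool play_rows, never from a script. Its argument "increments" is a list that holds one entry, the list of rows, each a list of 5 numbers: the closure in counts, from 0 (fully open) to 255 (shut), then the shift along the tool's x, y, z in cm, then the turn about the tool's x in degrees. A call has 1 to 12 rows; each row shifts and turns the commanded pose from where the row before left it, along the tool's axes as they then stand; what a row does not reach is not made up. A row lasts 1/12 s, in which the tool goes at most 41.7 mm and 7.16 degrees, less where a joint would pass 70% of its speed; a pose out of reach is approached as far as the arm can. A call is refused whole if a number of a shift passes 4.17 or a number of a turn 7.16, either way. A call with a gripper value outside its range is refused whole. The fingers move at their own pace and stop on an object; "newtons" is the grip in N (left out, the last holds). Time passes only in rows, so rows that do not move let the fingers close. It gives the time, the measured TCP pose, the force and the opening at its end, in the units of the state.
- ctrl.get_obs(): the state, without advancing time (a new reading comes with each control period).
- ctrl.camera(name): name is "scene" or "side" or "wrist"; returns the picture (480x640x3 uint8, red, green, blue); there is no depth.
- ctrl.calibration(name): a dict with "fx", "fy", "cx", "cy" (pixels), "k1" (the pictures are not rectified: a ray, as slopes to the right and down, at radius r is drawn at 1 + k1 r^2 times it, then the intrinsics apply), "rvec" (rotation vector, rad) and "tvec" (3), from world to camera coordinates, as OpenCV has them; the wrist camera has in their place "T_tool_cam" (4x4, takes a point from camera to tool coordinates, whose origin is the TCP and whose axes are the tool frame's). Camera axes: x right, y down, z forward; pixel columns grow to the right and rows downward; lengths in m; the calibration is good to about 2 mm. A picture is of the moment at which its call begins: read the wrist's pose just before it. calibration takes no time and is no camera call.
- ctrl.hand_in(): hands the job in, once; it reports no verdict.
The state is a dict: "time_s": time; "qpos": joint angles; "joint_vel": joint speeds; "tau": joint torques, N m; "ee_pos": TCP position; "eef_rot": TCP orientation; "force": force on the tool from outside, world axes, zero at the start; "moment": the same for the moment, N m; "grip_width": finger opening in m.
Only numpy, scipy, OpenCV 4.12 (cv2) and the standard library are available. Lean on these libraries where they do the work, as an engineer would, in place of code of your own. Each camera call takes 0.05 s, during which the arm holds its last target.

## Working session

There is one attempt and no reset: what is moved stays moved. The work goes in short steps, Python scripts to look and compute and a tool call to move; the robot and the scene stay as the last step left them, time stands still between calls to the robot, and variables do not carry over. Pictures are saved under pics/ and viewed, and the job is handed in when it is done.

Besides the shell and the picture viewer there is one more tool, called after "Emit:" as name(argument=value, ...) on one line, values as JSON. play_rows: Moves the arm, as the interface text tells. Its arguments: {"type":"object","properties":{"increments":{"type":"array"},"newtons":{"type":"number"}},"required":["increments"]}

```bash
ls; mkdir -p pics
cat > h.py <<'E'
import numpy as np, cv2
from station import ctrl
from scipy.spatial.transform import Rotation as Ro
def shot(n,f):
    o=ctrl.get_obs(); im=ctrl.camera(n); cv2.imwrite(f'pics/{f}.png',im[:,:,::-1]); return o,im
def pose(o): return np.array(o['ee_pos']),Ro.from_euler('xyz',o['eef_rot']).as_matrix()
def cam(n,o=None):
    c=ctrl.calibration(n)
    if n=='wrist':
        p,R=pose(o); T=np.array(c['T_tool_cam']); Rc=R@T[:3,:3]; C=p+R@T[:3,3]
    else:
        Rw=Ro.from_rotvec(np.ravel(c['rvec'])).as_matrix(); Rc=Rw.T; C=-Rw.T@np.ravel(c['tvec'])
    return c,Rc,C
def ray(n,uv,o=None):
    c,Rc,C=cam(n,o); K=np.array([[c['fx'],0,c['cx']],[0,c['fy'],c['cy']],[0,0,1.]])
    x=cv2.undistortPoints(np.array(uv,float).reshape(-1,1,2),K,np.array([c['k1'],0,0,0,0.])).reshape(-1,2)
    d=np.c_[x,np.ones(len(x))]@Rc.T
    return C,d/np.linalg.norm(d,axis=1)[:,None]
def onz(n,uv,z,o=None):
    C,d=ray(n,uv,o); return C+d*((z-C[2])/d[:,2])[:,None]
def proj(n,P,o=None):
    c,Rc,C=cam(n,o); K=np.array([[c['fx'],0,c['cx']],[0,c['fy'],c['cy']],[0,0,1.]])
    return cv2.projectPoints(np.array(P,float).reshape(-1,1,3),cv2.Rodrigues(Rc.T)[0],-Rc.T@C,K,np.array([c['k1'],0,0,0,0.]))[0].reshape(-1,2)
E
python3 - <<'E'
from h import *
print(ctrl.get_obs(), ctrl.tcp_to_grasp)
for n in('scene','side','wrist'):
    shot(n,n+'0'); c=ctrl.calibration(n); print(n,{k:np.round(v,3).tolist() for k,v in c.items()})
    if n!='wrist': print(cam(n)[2])
E
```

```text
pics
{'time_s': 0.0, 'qpos': array([ 1.05140134e+00,  3.00449003e-01,  1.52157699e+00,  1.00134942e-05,
        1.32066324e+00, -6.66128821e-02]), 'joint_vel': array([-0.00136504, -0.0001926 ,  0.0010156 ,  0.00029562, -0.00031043,
       -0.0005547 ]), 'tau': array([-5.02761177e-04, -5.31807625e+01, -3.52742171e+01,  7.07790256e-02,
        2.44326226e-02, -1.45315994e-04]), 'ee_pos': array([0.24048973, 0.49435682, 0.20490017]), 'eef_rot': array([-1.64625391,  1.56969971, -2.0990385 ]), 'force': array([ 0.28854712, -0.47689761,  0.1575651 ]), 'moment': array([-0.02767548,  0.00690026, -0.03541081]), 'grip_width': 0.0941288645541345} 0.0188
scene {'fx': 452.941, 'fy': 452.941, 'cx': 324.34, 'cy': 239.21, 'k1': -0.074, 'rvec': [1.828, 1.256, -0.687], 'tvec': [-0.231, -0.179, 1.52]}
[ 1.36966229 -0.28357688  0.66267165]
side {'fx': 441.037, 'fy': 441.037, 'cx': 318.004, 'cy': 235.97, 'k1': -0.062, 'rvec': [2.091, -0.491, 0.255], 'tvec': [-0.514, 0.255, 0.846]}
[ 0.21468475 -0.74718926  0.66380777]
wrist {'fx': 341.805, 'fy': 341.805, 'cx': 316.973, 'cy': 244.791, 'k1': -0.027, 'T_tool_cam': [[0.0, -0.287, 0.958, -0.179], [1.0, 0.0, -0.0, -0.0], [-0.0, 0.958, 0.287, -0.085], [0.0, 0.0, 0.0, 1.0]]}
```

View pics/scene0.png

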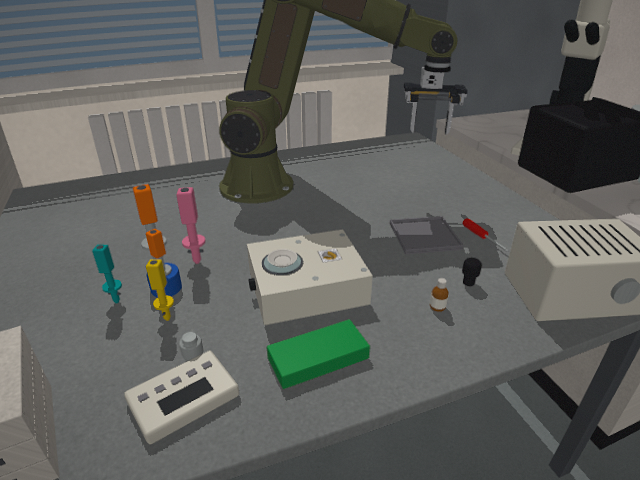

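View pics/side0.png

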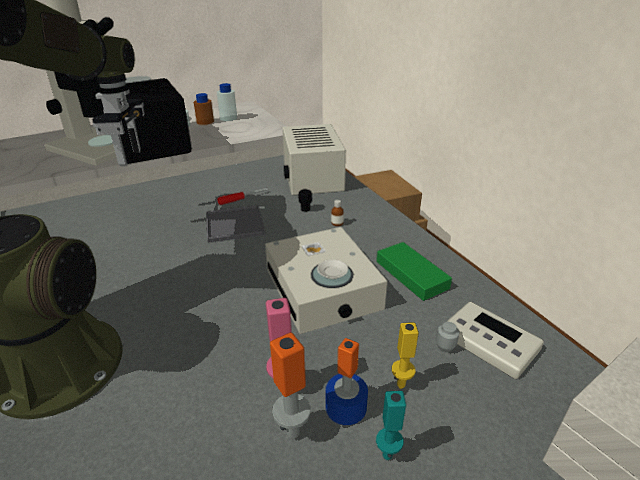

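View pics/wrist0.png

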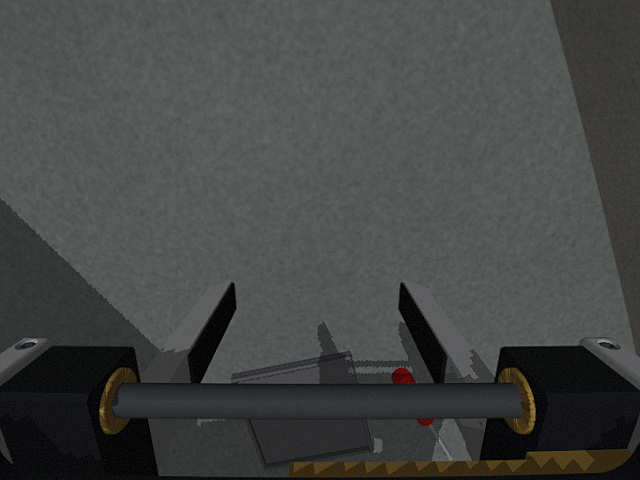

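The rod to take is the small orange-gripped one in the blue stand, at scene (155,244) and side (347,357). The larger orange, pink, turquoise and yellow rods around it are decoys. Next I'll measure its position and the plug.

Run:
```python
from h import *
S=cv2.imread('pics/scene0.png');D=cv2.imread('pics/side0.png')
cv2.imwrite('pics/c1.png',np.hstack([cv2.resize(S[170:350,80:220],None,fx=3,fy=3),cv2.resize(D[300:470,250:370],None,fx=3,fy=3)[:540]]) if 0 else cv2.resize(S[170:330,80:220],(700,800)[::1])[:600])
cv2.imwrite('pics/c2.png',cv2.resize(D[290:470,250:430],(600,600)))
cv2.imwrite('pics/c3.png',np.hstack([cv2.resize(S[230:290,245:365],(400,200),interpolation=2),cv2.resize(D[225:295,260:360],(400,200)[::1],interpolation=2)]))
cv2.imwrite('pics/c4.png',np.vstack([cv2.resize(S[225:325,240:375],(540,400)),]))
cv2.imwrite('pics/c5.png',cv2.resize(D[180:335,195:395],(800,600)[::1]))
```

```text
(no output)
```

View pics/c2.png

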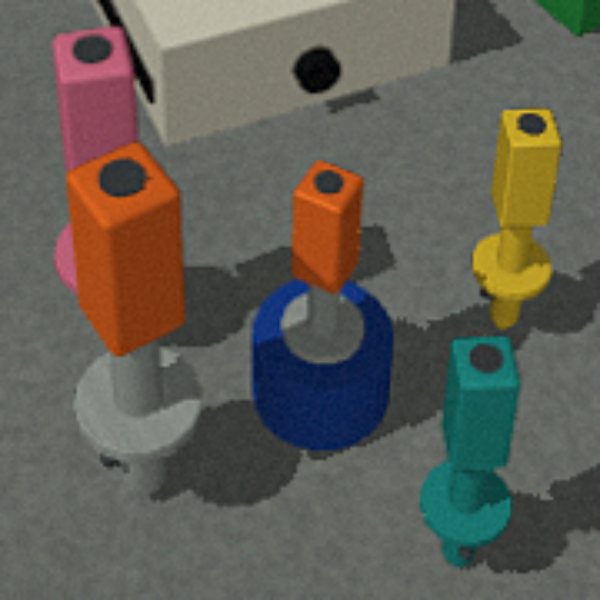

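View pics/c5.png

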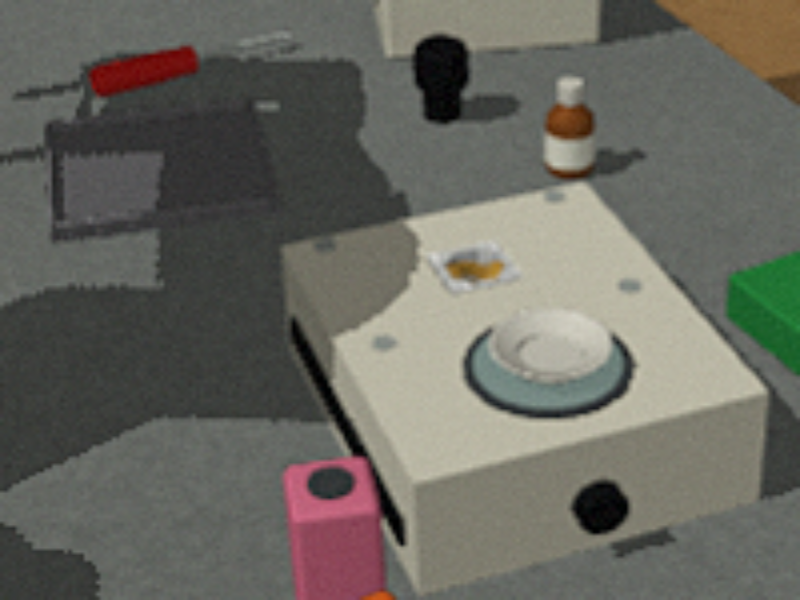

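View pics/c4.png

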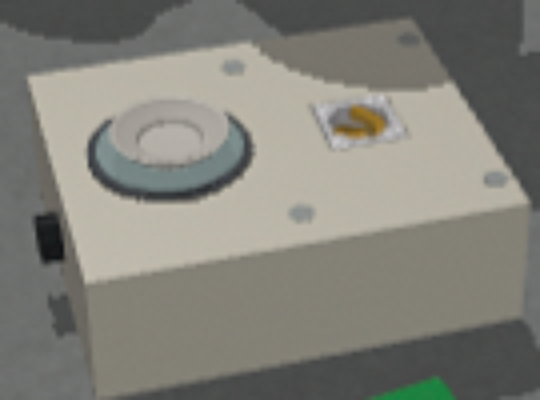

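View pics/c1.png

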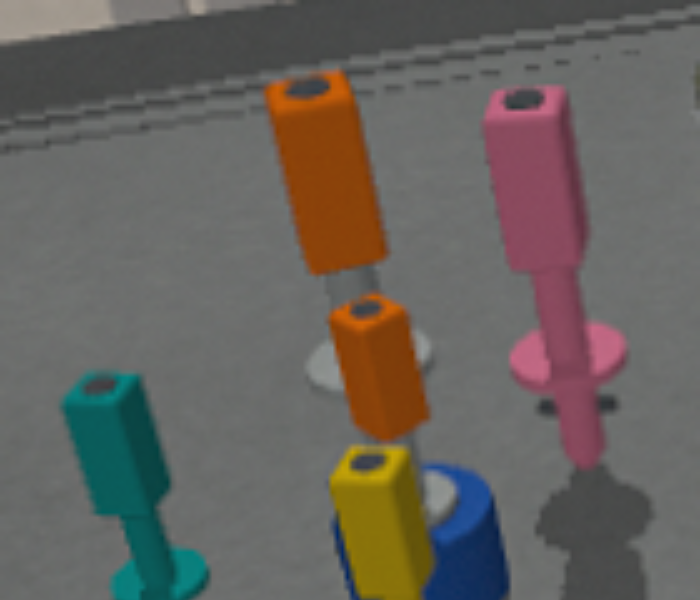

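```bash
cat >> h.py <<'E'
def tri(a,b):
    (C1,d1),(C2,d2)=a,b; d1=d1[0];d2=d2[0]
    t=np.linalg.lstsq(np.c_[d1,-d2],C2-C1,rcond=None)[0]
    P,Q=C1+d1*t[0],C2+d2*t[1]; return (P+Q)/2,np.linalg.norm(P-Q)
E
python3 - <<'E'
from h import *
f2=lambda x,y:(250+x/3.3333,290+y/3.3333); f1=lambda x,y:(80+x/5,170+y/5)
for n,s,c in [('rod',f2(330,181),f1(366,309)),('big',f2(123,178),f1(309,88)),('pink',f2(92,49),f1(523,99)),('yel',f2(531,124),f1(367,462)),('teal',f2(486,358),f1(101,385))]:
    print(n,tri(ray('side',[s]),ray('scene',[c])))
print('rod grip top corners side z.156'); 
print(onz('side',[f2(*p) for p in [(318,160),(362,178),(341,208),(294,190)]],.156).round(4))
print(onz('scene',[f1(*p) for p in [(330,306),(370,293),(410,306),(376,326)]],.156).round(4))
f5=lambda x,y:(195+x/4,180+y/4); f4=lambda x,y:(240+x/4,225+y/4)
a=[(283,246),(588,181),(767,393),(416,485)]; b=[(417,18),(530,203),(93,285),(28,75)]
print('foot side',onz('side',[f5(*p) for p in a],.08).round(4)); print('scene',onz('scene',[f4(*p) for p in b],.08).round(4))
a=[(430,253),(497,242),(520,270),(448,292)];b=[(310,101),(393,94),(412,137),(338,151)]
for n,p in(('side',[f5(*q) for q in a]),('scene',[f4(*q) for q in b])):
    P=onz(n,p,.08); print(n,P.round(4),P.mean(0).round(4))
# tray rim z=.014
a=[(45,120),(253,97),(274,207),(52,238)]
P=onz('side',[f5(*q) for q in a],.014); print('tray',P.round(4),P.mean(0))
P=onz('scene',[(390,218),(443,216),(465,247),(410,250)],.014); print('tray',P.round(4),P.mean(0))
E
```

```text
rod (array([ 0.46590328, -0.32995126,  0.1563149 ]), np.float64(0.0016601217394860124))
big (array([ 0.36101748, -0.33847301,  0.21575662]), np.float64(0.0024062568708117372))
pink (array([ 0.38358107, -0.24616392,  0.20423661]), np.float64(0.001572993289868045))
yel (array([ 0.57577862, -0.33690399,  0.1500715 ]), np.float64(0.0012131112186103718))
teal (array([ 0.47781741, -0.44057823,  0.14979791]), np.float64(0.0024898661318768145))
rod grip top corners side z.156
[[ 0.4677 -0.3164  0.156 ]
 [ 0.4804 -0.3358  0.156 ]
 [ 0.4624 -0.3475  0.156 ]
 [ 0.4485 -0.3281  0.156 ]]
[[ 0.456  -0.3441  0.156 ]
 [ 0.4509 -0.3269  0.156 ]
 [ 0.4686 -0.311   0.156 ]
 [ 0.4805 -0.3261  0.156 ]]
foot side [[ 0.4887  0.1151  0.08  ]
 [ 0.69    0.098   0.08  ]
 [ 0.6697 -0.1384  0.08  ]
 [ 0.4716 -0.1217  0.08  ]]
scene [[ 0.4874  0.1123  0.08  ]
 [ 0.6846  0.0933  0.08  ]
 [ 0.6682 -0.1421  0.08  ]
 [ 0.4657 -0.1289  0.08  ]]
side [[0.5651 0.0676 0.08  ]
 [0.6064 0.0602 0.08  ]
 [0.6051 0.0268 0.08  ]
 [0.5574 0.0253 0.08  ]] [0.5835 0.045  0.08  ]
scene [[0.5509 0.0177 0.08  ]
 [0.5612 0.0654 0.08  ]
 [0.6054 0.0586 0.08  ]
 [0.6033 0.0148 0.08  ]] [0.5802 0.0391 0.08  ]
tray [[0.4183 0.4615 0.014 ]
 [0.5729 0.423  0.014 ]
 [0.5315 0.2625 0.014 ]
 [0.3817 0.294  0.014 ]] [0.47610033 0.36025131 0.014     ]
tray [[0.3751 0.3068 0.014 ]
 [0.4196 0.4589 0.014 ]
 [0.5818 0.4195 0.014 ]
 [0.5423 0.276  0.014 ]] [0.47972682 0.36530948 0.014     ]
```

```bash
cat >> h.py <<'E'
def plan(xyz,yaw=None):
    o=ctrl.get_obs(); p,R=pose(o); y=np.degrees(np.arctan2(R[1,1],R[0,1]))
    d=R.T@(np.array(xyz)-p)*100
    print('tcp',p.round(4),'ytool_yaw',y.round(2),'q',np.round(o['qpos'],3),'t',round(o['time_s'],2),'F',np.round(o['force'],1),'M',np.round(o['moment'],2),'w',round(o['grip_width'],4))
    print('shift cm',d.round(2),'rows>=',np.ceil(np.linalg.norm(d)/4.1))
    if yaw is not None: 
        t=-(yaw-y); t=(t+90)%180-90; print('turn',round(t,1),'rows>=',np.ceil(abs(t)/7.1))
E
python3 -c "
from h import *
plan([.58,.04,.30],0)
print(pose(ctrl.get_obs())[1].round(3))"
```

```text
tcp [0.2405 0.4944 0.2051] ytool_yaw 64.06 q [ 1.051  0.3    1.521 -0.     1.321 -0.067] t 0.15 F [ 0.4  0.1 -0.1] M [ 0.05 -0.03  0.02] w 0.0938
shift cm [ -9.48 -26.02  50.41] rows>= 15.0
turn 64.1 rows>= 10.0
[[-0.     0.437  0.899]
 [-0.001  0.899 -0.437]
 [-1.    -0.001 -0.   ]]
```

Emit:
play_rows(increments=[[[0,0,-1.86,3.6,0],[0,0,-1.86,3.6,0],[0,0,-1.86,3.6,0],[0,0,-1.86,3.6,0],[0,0,-1.86,3.6,0],[0,0,-1.86,3.6,0],[0,0,-1.86,3.6,0],[0,0,-1.86,3.6,0],[0,0,-1.86,3.6,0],[0,0,-1.86,3.6,0],[0,0,-1.86,3.6,0],[0,0,-1.86,3.6,0]]])

```text
time_s: 1.15
ee_pos: [0.5322, 0.1029, 0.2054]
eef_rot: [-2.815, 1.571, 3.015]
force: [1.5, 0.1, 0.4]
grip_width: 0.0939
```

Emit:
play_rows(increments=[[[0,0,-1.86,3.6,0],[0,0,-1.86,3.6,0],[0,0,0,0,7],[0,0,0,0,7],[0,0,0,0,7],[0,0,0,0,7],[0,0,0,0,7],[0,0,0,0,7],[0,0,0,0,7],[0,0,0,0,7],[0,0,0,0,0],[0,0,0,0,0]]])

```text
time_s: 2.15
ee_pos: [0.5798, 0.0399, 0.2052]
eef_rot: [-1.662, 1.57, -3.088]
force: [0.1, 0.2, 0.4]
grip_width: 0.094
```

Run:
```python
from h import *
plan([.58,.04,.2])
o,im=shot('wrist','w1'); np.save('w1.npy',np.r_[o['ee_pos'],o['eef_rot']])
print(proj('wrist',[[.58,.04,.08],[.466,-.33,.156]],o))
```

```text
tcp [0.5798 0.0399 0.2052] ytool_yaw 8.28 q [ 0.006  0.37   1.428 -0.     1.344 -0.139] t 2.15 F [0.1 0.2 0.4] M [-0.04  0.07 -0.  ] w 0.094
shift cm [ 0.52  0.02 -0.01] rows>= 1.0
[[318.26068379 237.37616228]
 [158.29591394 581.27818004]]
```

View pics/w1.png

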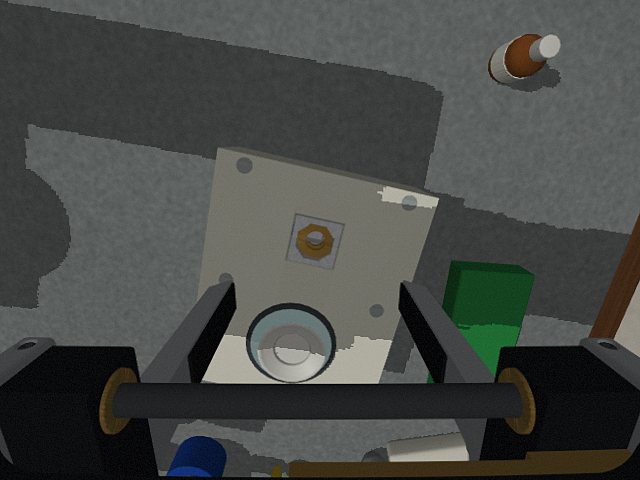

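Run:
```python
from h import *
im=cv2.imread('pics/w1.png'); c=im[200:285,270:360]
cv2.imwrite('pics/w1c.png',cv2.resize(cv2.convertScaleAbs(c,alpha=1.6),(630,595),interpolation=cv2.INTER_CUBIC))
```

```text
(no output)
```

View pics/w1c.png

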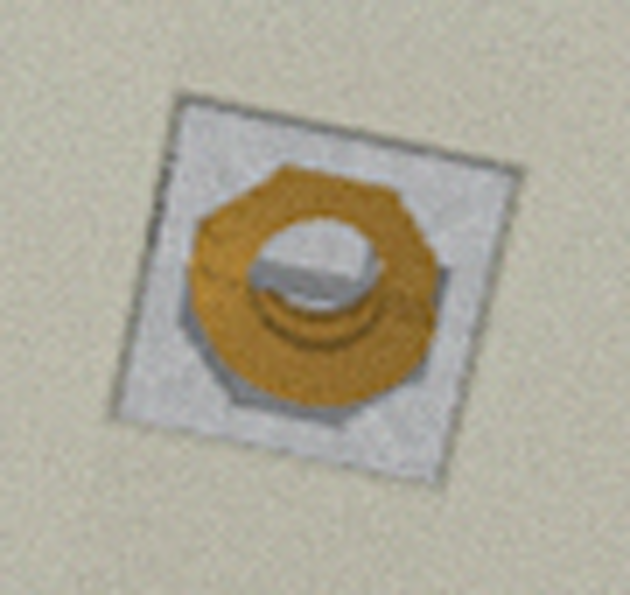

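Run:
```python
from h import *
o=dict(zip(('ee_pos','eef_rot'),np.split(np.load('w1.npy'),2)))
f=lambda x,y:(270+x/7-.4,200+y/7-.4)
P=onz('wrist',[f(*p) for p in [(178,95),(524,172),(440,488),(112,417)]],.08,o)
print(P.round(4),P.mean(0)); 
for i in range(4):
    d=P[(i+1)%4]-P[i]; print(np.linalg.norm(d).round(4),np.degrees(np.arctan2(d[1],d[0])).round(1))
im=cv2.imread('pics/w1.png'); c=im[218:262,292:338]
hsv=cv2.cvtColor(c,cv2.COLOR_BGR2HSV); 
v=cv2.createCLAHE(4,(4,4)).apply(hsv[:,:,2]); hsv[:,:,2]=v
cv2.imwrite('pics/w1d.png',cv2.resize(cv2.cvtColor(hsv,cv2.COLOR_HSV2BGR),None,fx=13,fy=13,interpolation=cv2.INTER_CUBIC))
# blue stand in wrist, foot corners
F=onz('wrist',[(218,148),(438,199)],.08,o); print(F,np.linalg.norm(F[0]-F[1]))
```

```text
[[0.5559 0.0594 0.08  ]
 [0.6018 0.0558 0.08  ]
 [0.5979 0.0108 0.08  ]
 [0.5527 0.0145 0.08  ]] [0.57708564 0.03515059 0.08      ]
0.046 -4.5
0.0451 -95.0
0.0454 175.3
0.045 85.9
[[0.48315894 0.10642845 0.08      ]
 [0.68093846 0.09077956 0.08      ]] 0.19839764286433467
```

View pics/w1d.png

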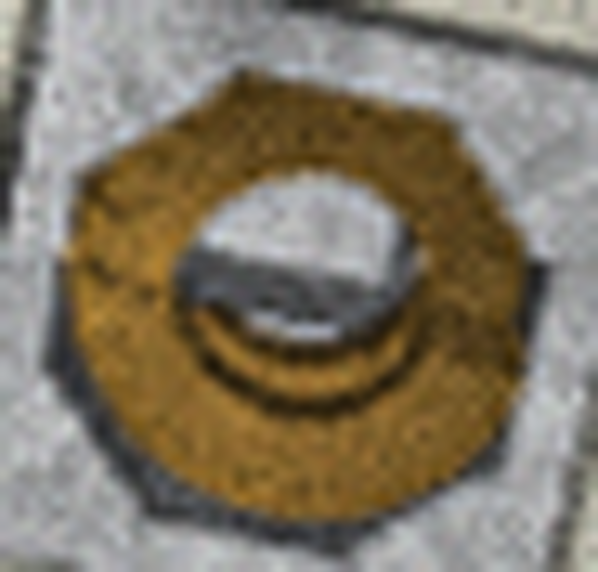

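Emit:
play_rows(increments=[[[0,3,0,0,0],[0,3,0,0,0],[0,2.5,0,0,0],[0,0,0,0,0],[0,0,0,0,0]]])

```text
time_s: 2.62
ee_pos: [0.5796, 0.0399, 0.1202]
eef_rot: [-1.709, 1.569, -3.137]
force: [0.1, 0.1, 0.7]
grip_width: 0.0939
```

Run:
```python
from h import *
plan([.577,.035,.12])
o,im=shot('wrist','w2'); np.save('w2.npy',np.r_[o['ee_pos'],o['eef_rot']])
u,v=proj('wrist',[[.577,.035,.08]],o)[0].astype(int); print(u,v)
c=im[v-45:v+45,u-45:u+45,::-1]
cv2.imwrite('pics/w2c.png',cv2.resize(cv2.convertScaleAbs(c,alpha=1.8),(600,600),interpolation=cv2.INTER_CUBIC)); print(u-45,v-45)
```

```text
tcp [0.5796 0.0399 0.1202] ytool_yaw 8.19 q [ 0.006  0.449  1.522  0.     1.171 -0.137] t 2.62 F [0.1 0.1 0.7] M [-0.04  0.07  0.  ] w 0.0939
shift cm [ 0.02 -0.33  0.45] rows>= 1.0
313 276
268 231
```

View pics/w2c.png

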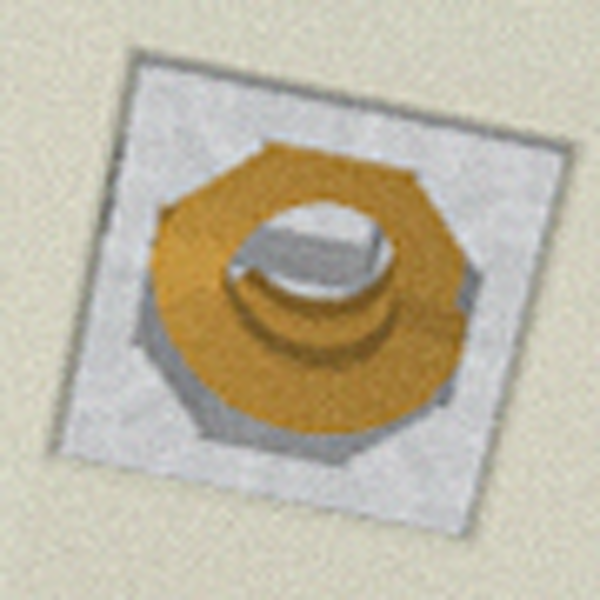

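Run:
```python
from h import *
o=dict(zip(('ee_pos','eef_rot'),np.split(np.load('w2.npy'),2)))
f=lambda x,y:(268+x/6.667-.4,231+y/6.667-.4)
P=onz('wrist',[f(*p) for p in [(134,50),(574,146),(468,538),(52,455)]],.08,o)
print(P.round(4),P.mean(0)); 
for i in range(4):
    d=P[(i+1)%4]-P[i]; print(np.linalg.norm(d).round(4),np.degrees(np.arctan2(d[1],d[0])).round(1))
c=P.mean(0)+np.array([.013*np.cos(-.08),.013*np.sin(-.08),0]); print((proj('wrist',[c],o)[0]-[268,231])*6.667)
plan([.466,-.33,.27],-55)
```

```text
[[0.5561 0.0598 0.08  ]
 [0.6013 0.0562 0.08  ]
 [0.5977 0.0113 0.08  ]
 [0.5528 0.0145 0.08  ]] [0.57696289 0.0354536  0.08      ]
0.0453 -4.6
0.0451 -94.5
0.0451 175.8
0.0454 85.8
[426.82425251 326.37227318]
tcp [0.5804 0.0399 0.1217] ytool_yaw 8.16 q [ 0.006  0.448  1.521 -0.     1.172 -0.137] t 2.67 F [-0.7  0.5  0.4] M [-0.07  0.03  0.04] w 0.094
shift cm [-14.84 -16.56  34.99] rows>= 11.0
turn 63.2 rows>= 9.0
```

Emit:
play_rows(increments=[[[0,-3.5,0,0,7],[0,-3.5,0,0,7],[0,-3.5,0,0,7],[0,-3.5,0,0,7],[0,-1,0,0,7],[0,0,0,0,7],[0,0,0,0,7],[0,0,0,0,7],[0,0,0,0,7.16],[0,0,2.37,3.06,0],[0,0,2.37,3.06,0],[0,0,2.37,3.06,0]]])

```text
time_s: 3.67
ee_pos: [0.5449, -0.0719, 0.2729]
eef_rot: [2.316, 1.568, -0.214]
force: [0.4, 0.2, -0.1]
grip_width: 0.0945
```

Emit:
play_rows(increments=[[[0,0,2.37,3.06,0],[0,0,2.37,3.06,0],[0,0,2.37,3.06,0],[0,0,2.37,3.06,0],[0,0,2.37,3.06,0],[0,0,2.37,3.06,0],[0,0,2.37,3.06,0],[0,0,0,0,0],[0,0,0,0,0]]])

```text
time_s: 4.42
ee_pos: [0.464, -0.3311, 0.2724]
eef_rot: [1.862, 1.568, -0.673]
force: [-0.1, -0.0, 0.3]
grip_width: 0.0939
```

Run:
```python
from h import *
plan([.464,-.333,.25],-55)
o,im=shot('wrist','w3'); np.save('w3.npy',np.r_[o['ee_pos'],o['eef_rot']])
u,v=proj('wrist',[[.464,-.333,.156]],o)[0].astype(int); print(u,v)
c=im[v-50:v+50,u-50:u+50,::-1]
cv2.imwrite('pics/w3c.png',cv2.resize(cv2.convertScaleAbs(c,alpha=1.5),(600,600),interpolation=cv2.INTER_CUBIC)); print(u-50,v-50)
```

```text
tcp [ 0.464  -0.3311  0.2724] ytool_yaw -55.21 q [-0.684  0.303  1.363  0.     1.473  0.279] t 4.42 F [-0.1 -0.   0.3] M [-0.02  0.12  0.02] w 0.0939
shift cm [2.24 0.15 0.11] rows>= 1.0
turn -0.2 rows>= 1.0
318 240
268 190
```

View pics/w3.png

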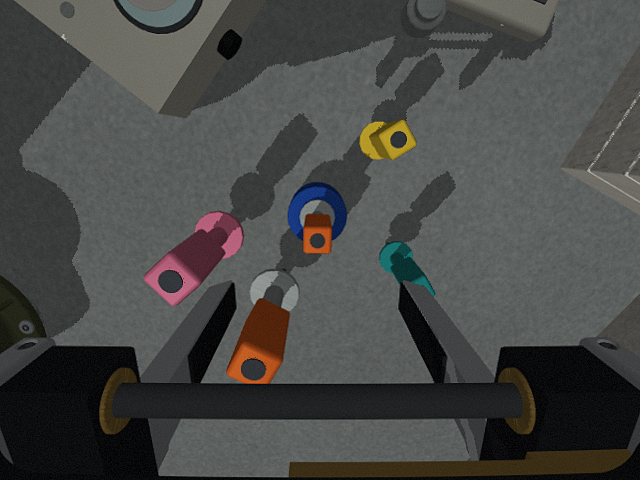

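View pics/w3c.png

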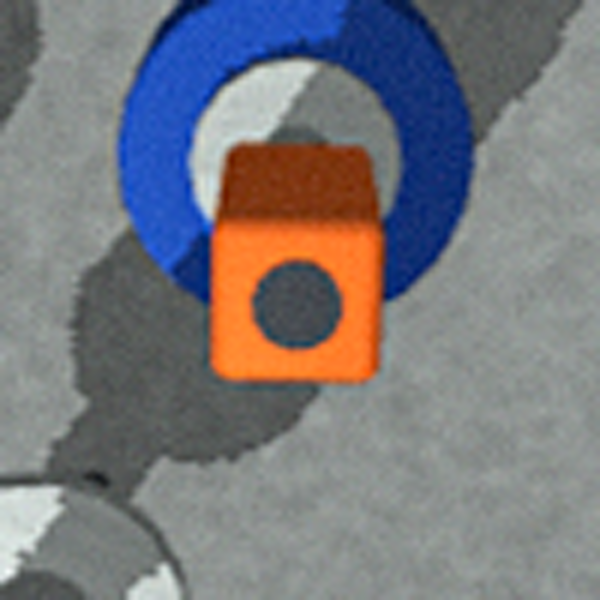

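Run:
```python
from h import *
o=dict(zip(('ee_pos','eef_rot'),np.split(np.load('w3.npy'),2))); p,R=pose(o)
r=onz('wrist',[(317.1,239.9)],.156,o)[0]; print('rod',r)
for n,uv,z in(('pink',(170,281),.204),('big',(253,370),.2157)):
    P=onz('wrist',[uv],z,o)[0]; print(n,P,'tool rel rod',R.T@(P-r))
f=lambda x,y:(268+x/6-.4,190+y/6-.4)
P=onz('wrist',[f(*q) for q in [(213,222),(384,222),(381,382),(211,380)]],.156,o); print(P.mean(0)); d=np.roll(P,-1,0)-P; print(np.linalg.norm(d,axis=1),np.degrees(np.arctan2(d[:,1],d[:,0])))
plan([r[0],r[1],.116],-55)
```

```text
rod [ 0.46348645 -0.33144187  0.156     ]
pink [ 0.38147904 -0.24799285  0.204     ] tool rel rod [-0.04830107 -0.11520417  0.0196967 ]
big [ 0.35755275 -0.34152291  0.2157    ] tool rel rod [-0.0598984  -0.05201696  0.09270428]
[ 0.46342935 -0.33152719  0.156     ]
[0.02529095 0.02489035 0.02573187 0.02457344] [ -55.23706221 -145.5496696   124.04314163   33.42285238]
tcp [ 0.4645 -0.3298  0.2722] ytool_yaw -55.12 q [-0.682  0.302  1.364  0.     1.473  0.28 ] t 4.47 F [ 0.  -0.1  0.1] M [ 0.01  0.15 -0.06] w 0.0939
shift cm [15.62  0.04  0.19] rows>= 4.0
turn -0.1 rows>= 1.0
```

Emit:
play_rows(increments=[[[0,3,0,0.1,0],[0,3,0,0,0],[0,3,0,0,0],[0,3,0,0,0],[0,2,0,0,0],[0,1.4,0,0,0],[0,0,0,0,0],[255,0,0,0,0],[255,0,0,0,0],[255,0,0,0,0],[255,0,0,0,0],[255,0,0,0,0]]], newtons=40)

```text
time_s: 5.47
ee_pos: [0.464, -0.3302, 0.1173]
eef_rot: [1.842, 1.57, -0.691]
force: [-1.0, 0.6, 0.1]
grip_width: 0.0647
```

Emit:
play_rows(increments=[[[255,0,0,0,0],[255,0,0,0,0],[255,0,0,0,0],[255,0,0,0,0],[255,0,0,0,0],[255,0,0,0,0]]])

```text
time_s: 5.97
ee_pos: [0.4637, -0.3301, 0.1164]
eef_rot: [-0.935, 1.571, 2.815]
force: [0.1, -0.0, -0.8]
grip_width: 0.0255
```

Run:
```python
from h import *
plan([.464,-.333,.25],-55)
```

```text
tcp [ 0.4637 -0.3301  0.1164] ytool_yaw -55.11 q [-0.683  0.428  1.563 -0.     1.15   0.279] t 5.97 F [ 0.1 -0.  -0.8] M [-0.05  0.13 -0.02] w 0.0255
shift cm [-13.36   0.25   0.14] rows>= 4.0
turn -0.1 rows>= 1.0
```

Emit:
play_rows(increments=[[[255,-1,0,0,0],[255,-3,0,0,0],[255,-3.7,0,0,0],[255,-3.7,0,0,0],[255,-2.6,0,0,0],[255,0,0,0,0],[255,0,0,0,0]]], newtons=60)

```text
time_s: 6.55
ee_pos: [0.4639, -0.3302, 0.2578]
eef_rot: [1.85, 1.568, -0.683]
force: [0.5, 0.5, -2.4]
grip_width: 0.0256
```

Run:
```python
from h import *
plan([.577,.0353,.267],-55)
o,a=shot('side','s1'); _,b=shot('scene','c1b')
p,R=pose(o); tip=p+R[:,0]*(.0188-.0)+0
z=p[2]-.110
for n,im in(('side',a),('scene',b)):
    u,v=proj(n,[[p[0],p[1],z+.03]])[0].astype(int)
    print(n,u,v); c=im[v-50:v+50,u-50:u+50,::-1]; cv2.imwrite(f'pics/{n}_l.png',cv2.resize(cv2.convertScaleAbs(c,alpha=1.4),(500,500),interpolation=cv2.INTER_CUBIC))
x=cv2.imread('pics/side_l.png');y=cv2.imread('pics/scene_l.png');cv2.imwrite('pics/l1.png',cv2.resize(np.hstack([x,y]),(800,400)))
```

```text
tcp [ 0.4639 -0.3302  0.2578] ytool_yaw -55.1 q [-0.683  0.308  1.389  0.     1.442  0.279] t 6.55 F [ 0.5  0.5 -2.4] M [-0.07  0.13 -0.03] w 0.0256
shift cm [ -0.95 -23.51 -30.19] rows>= 10.0
turn -0.1 rows>= 1.0
side 347 334
scene 150 223
```

View pics/l1.png

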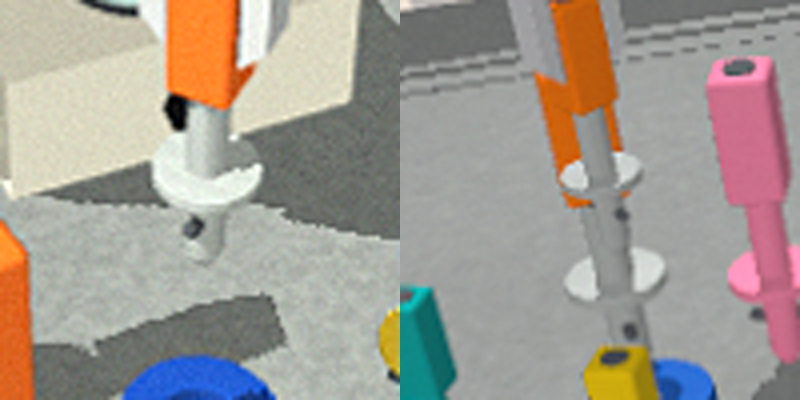

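Emit:
play_rows(increments=[[[255,0,-2.35,-3.02,0],[255,0,-2.35,-3.02,0],[255,0,-2.35,-3.02,0],[255,0,-2.35,-3.02,0],[255,0,-2.35,-3.02,0],[255,0,-2.35,-3.02,0],[255,0,-2.35,-3.02,0],[255,0,-2.35,-3.02,0],[255,0,-2.35,-3.02,0],[255,0,-2.35,-3.02,0],[255,0,0,0,-7.1],[255,0,0,0,-7.1]]])

```text
time_s: 7.65
ee_pos: [0.5766, 0.0375, 0.2542]
eef_rot: [-0.866, 1.567, 3.14]
force: [-0.2, -0.1, -1.5]
grip_width: 0.0257
```

Emit:
play_rows(increments=[[[255,0,0,0,-7.1],[255,0,0,0,-7.1],[255,0,0,0,-7.1],[255,0,0,0,-7.1],[255,0,0,0,-7.1],[255,0,0,0,-7.1],[255,0,0,0,-7.1],[255,0,0,0,-7.1],[255,0,0,0,-7.1],[255,0,0,0,-7.1],[255,0,0,0,-7.1],[255,0,0,0,-7.1]]])

```text
time_s: 8.65
ee_pos: [0.5764, 0.0354, 0.2546]
eef_rot: [-2.347, 1.568, -3.139]
force: [-0.6, 1.0, -1.7]
grip_width: 0.0257
```

Emit:
play_rows(increments=[[[255,1,0,0,-7.1],[255,1,0,0,-7.1],[255,1,0,0,-7.1],[255,0.8,0,0,-7.1],[255,0,0,0,-7.1],[255,0,0,0,-7.1],[255,0,0,0,-7.1],[255,0,0,0,-7.1],[255,0,0,0,-7.1],[255,0,0,0,-7.1],[255,0,0,0,-7.1],[255,0,0,0,-7.1]]])

```text
time_s: 9.65
ee_pos: [0.5763, 0.0354, 0.2166]
eef_rot: [2.434, 1.568, 3.13]
force: [-0.6, -0.4, -1.7]
grip_width: 0.0252
```

Emit:
play_rows(increments=[[[255,0,0,0,0],[255,0,0,0,0],[255,0,0,0,0]]])

```text
time_s: 9.9
ee_pos: [0.5767, 0.0354, 0.2176]
eef_rot: [2.462, 1.569, -3.136]
force: [-0.0, -1.0, -0.6]
grip_width: 0.0259
```

Run:
```python
from h import *
plan([.577,.0353,.22],130)
o,a=shot('side','s2'); _,b=shot('scene','c2b'); _,w=shot('wrist','w4')
x=cv2.resize(a[205:285,280:360,::-1],(400,400),interpolation=cv2.INTER_CUBIC)
y=cv2.resize(b[205:285,290:370,::-1],(400,400),interpolation=cv2.INTER_CUBIC)
cv2.imwrite('pics/l2.png',cv2.convertScaleAbs(np.hstack([x,y]),alpha=1.4))
```

```text
tcp [0.5767 0.0354 0.2176] ytool_yaw 129.25 q [-2.000e-03  3.540e-01  1.421e+00 -0.000e+00  1.368e+00 -2.258e+00] t 9.9 F [-0.  -1.  -0.6] M [ 0.08 -0.01 -0.02] w 0.0259
shift cm [-0.24 -0.03  0.02] rows>= 1.0
turn -0.7 rows>= 1.0
```

View pics/l2.png

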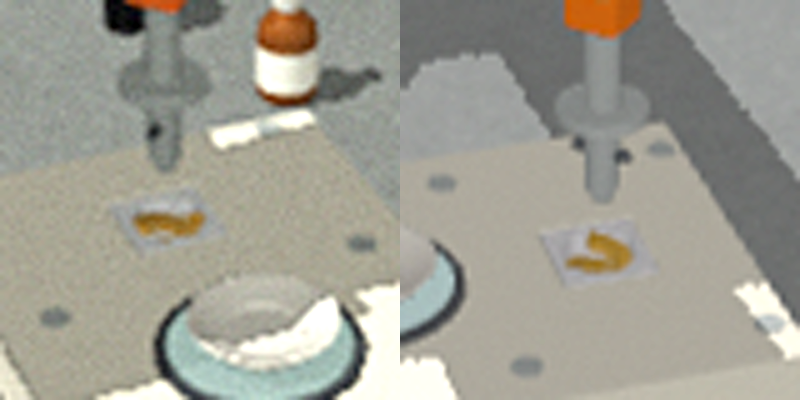

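View pics/w4.png

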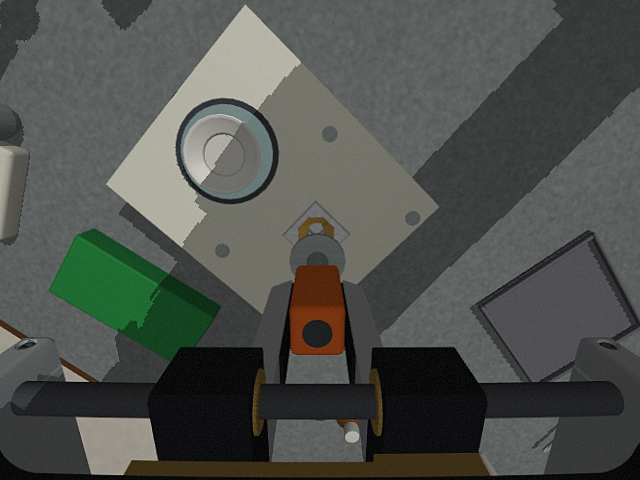

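Run:
```python
from h import *
o=ctrl.get_obs(); p,R=pose(o); t=p+R[:,0]*.110
c=np.array([.577,.0353,.08])
print('side tip pred crop',(proj('side',[t,c])-[280,205])*5)
print('scene tip pred crop',(proj('scene',[t,c])-[290,205])*5)
print('wrist', proj('wrist',[c,t,t-R[:,0]*.05,t-R[:,0]*.15],o))
im=cv2.imread('pics/w4.png')[190:350,260:370]
cv2.imwrite('pics/w4c.png',cv2.resize(cv2.convertScaleAbs(im,alpha=1.6),(550,800),interpolation=cv2.INTER_CUBIC)[:600])
```

```text
side tip pred crop [[162.26545525 168.41760688]
 [163.73386035 218.55291446]]
scene tip pred crop [[194.13901645 196.2945942 ]
 [193.59398576 248.32239212]]
wrist [[316.2826947  234.82098022]
 [316.445902   242.9779849 ]
 [316.36476122 262.00051292]
 [316.05566347 334.66178773]]
```

View pics/w4c.png

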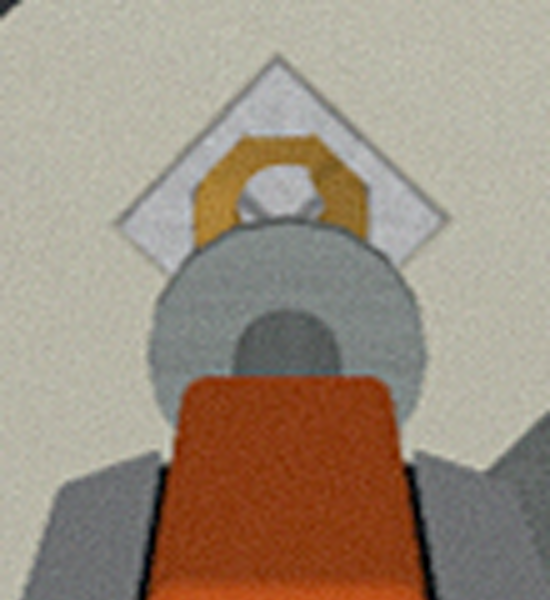

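Emit:
play_rows(increments=[[[255,1,0,0,0],[255,1,0,0,0],[255,0.5,0,0,0],[255,0.3,0,0,0],[255,0.3,0,0,0],[255,0.3,0,0,0],[255,0,0,0,0],[255,0,0,0,0]]])

```text
time_s: 10.72
ee_pos: [0.577, 0.0354, 0.1845]
eef_rot: [-0.44, 1.571, 0.25]
force: [0.1, 0.3, -1.6]
grip_width: 0.0259
```

Run:
```python
from h import *
plan([.577,.0353,.158],130)
o,a=shot('side','s3'); _,b=shot('scene','c3b'); _,w=shot('wrist','w5')
x=cv2.resize(a[205:285,280:360,::-1],(400,400),interpolation=cv2.INTER_CUBIC)
y=cv2.resize(b[205:285,290:370,::-1],(400,400),interpolation=cv2.INTER_CUBIC)
cv2.imwrite('pics/l3.png',cv2.convertScaleAbs(np.hstack([x,y]),alpha=1.4))
```

```text
tcp [0.577  0.0354 0.1845] ytool_yaw 129.49 q [-2.000e-03  3.790e-01  1.465e+00  0.000e+00  1.298e+00 -2.262e+00] t 10.72 F [ 0.1  0.3 -1.6] M [0.13 0.11 0.03] w 0.0259
shift cm [ 2.65 -0.01 -0.01] rows>= 1.0
turn -0.5 rows>= 1.0
```

View pics/l3.png

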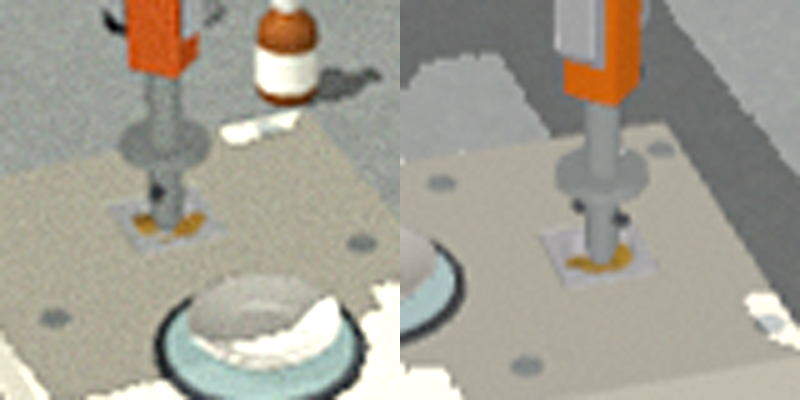

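Emit:
play_rows(increments=[[[255,0.3,0,0,0],[255,0.3,0,0,0],[255,0.3,0,0,0],[255,0.3,0,0,0],[255,0,0,0,0]]])

```text
time_s: 11.28
ee_pos: [0.5767, 0.0354, 0.1716]
eef_rot: [2.579, 1.57, -3.015]
force: [-0.3, -0.5, -1.2]
grip_width: 0.0258
```

Emit:
play_rows(increments=[[[255,0.3,0,0,0],[255,0.2,0,0,0],[255,0.2,0,0,0],[255,0.2,0,0,0],[255,0,0,0,0]]])

```text
time_s: 11.7
ee_pos: [0.5768, 0.0354, 0.163]
eef_rot: [2.6, 1.57, -2.993]
force: [-0.0, 0.0, -1.8]
grip_width: 0.0259
```

Run:
```python
from h import *
plan([.577,.0353,.158],130)
```

```text
tcp [0.5768 0.0354 0.163 ] ytool_yaw 129.5 q [-2.000e-03  3.980e-01  1.490e+00 -0.000e+00  1.254e+00 -2.262e+00] t 11.7 F [-0.   0.  -1.8] M [-0.08 -0.05  0.04] w 0.0259
shift cm [ 0.5  -0.02  0.01] rows>= 1.0
turn -0.5 rows>= 1.0
```

Emit:
play_rows(increments=[[[255,0.2,0,0,0],[255,0.2,0,0,0],[255,0,0,0,0]]])

```text
time_s: 11.95
ee_pos: [0.5768, 0.0354, 0.159]
eef_rot: [2.6, 1.57, -2.994]
force: [0.2, 0.4, -2.2]
grip_width: 0.0259
```

Emit:
play_rows(increments=[[[255,0.15,0,0,0],[255,0.1,0,0,0],[255,0,0,0,0]]])

```text
time_s: 12.2
ee_pos: [0.5771, 0.0354, 0.1572]
eef_rot: [-0.737, 1.57, -0.047]
force: [-0.4, -0.8, 1.3]
grip_width: 0.026
```

Emit:
play_rows(increments=[[[255,0.06,0,0,7],[255,0.06,0,0,7],[255,0.06,0,0,7],[255,0.06,0,0,7],[255,0.06,0,0,7],[255,0,0,0,0]]])

```text
time_s: 12.7
ee_pos: [0.5771, 0.0354, 0.1542]
eef_rot: [-0.386, 1.57, -0.314]
force: [0.4, -2.2, 0.4]
grip_width: 0.0255
```

Run:
```python
from h import *
plan([.577,.0353,.146],-24.5)
```

```text
tcp [0.5771 0.0354 0.1542] ytool_yaw 94.16 q [-0.002  0.407  1.5   -0.     1.235 -1.645] t 12.7 F [ 0.4 -2.2  0.4] M [-0.39 -0.15  0.03] w 0.0255
shift cm [ 0.82 -0.   -0.01] rows>= 1.0
turn -61.3 rows>= 9.0
```

Emit:
play_rows(increments=[[[255,0.055,0,0,7],[255,0.055,0,0,7],[255,0.055,0,0,7],[255,0.055,0,0,7],[255,0.055,0,0,7],[255,0.055,0,0,7],[255,0,0,0,0]]])

```text
time_s: 13.28
ee_pos: [0.5771, 0.0355, 0.1508]
eef_rot: [0.983, 1.57, 0.326]
force: [0.5, 0.5, 2.1]
grip_width: 0.0257
```

Run:
```python
from h import *
plan([.577,.0353,.146],-24.5)
```

```text
tcp [0.5771 0.0355 0.1508] ytool_yaw 52.39 q [-0.002  0.41   1.503  0.     1.228 -0.916] t 13.28 F [0.5 0.5 2.1] M [ 0.09 -0.08 -0.06] w 0.0257
shift cm [ 0.48 -0.02  0.01] rows>= 1.0
turn 76.9 rows>= 11.0
```

Emit:
play_rows(increments=[[[255,0.055,0,0,7],[255,0.055,0,0,7],[255,0.055,0,0,7],[255,0.055,0,0,7],[255,0.055,0,0,7],[255,0,0,0,0]]])

```text
time_s: 13.78
ee_pos: [0.5773, 0.0355, 0.1483]
eef_rot: [1.4, 1.57, 0.136]
force: [1.9, 0.4, 2.0]
grip_width: 0.026
```

Run:
```python
from h import *
plan([.577,.0353,.146],-24.5)
```

```text
tcp [0.5773 0.0355 0.1483] ytool_yaw 17.55 q [-0.002  0.413  1.506  0.     1.222 -0.308] t 13.78 F [1.9 0.4 2. ] M [ 0.08 -0.46 -0.01] w 0.026
shift cm [ 0.23 -0.03  0.01] rows>= 1.0
turn 42.1 rows>= 6.0
```

Emit:
play_rows(increments=[[[255,0.055,0,0,7],[255,0.055,0,0,7],[255,0.05,0,0,7],[255,0,0,0,0]]])

```text
time_s: 14.12
ee_pos: [0.5773, 0.0354, 0.1466]
eef_rot: [1.637, 1.57, 0.008]
force: [1.5, 0.1, 2.0]
grip_width: 0.0256
```

Run:
```python
from h import *
plan([.577,.0353,.146],-24.5)
```

```text
tcp [0.5773 0.0354 0.1466] ytool_yaw -3.34 q [-0.002  0.414  1.507  0.     1.219  0.056] t 14.12 F [1.5 0.1 2. ] M [ 0.01 -0.49 -0.02] w 0.0256
shift cm [ 0.06 -0.03  0.01] rows>= 1.0
turn 21.2 rows>= 3.0
```

Emit:
play_rows(increments=[[[255,0.05,0,0,7],[255,0,0,0,0]]])

```text
time_s: 14.28
ee_pos: [0.5772, 0.0354, 0.1463]
eef_rot: [1.745, 1.57, -0.005]
force: [1.0, 0.6, 4.2]
grip_width: 0.0258
```

Run:
```python
from h import *
plan([.577,.0353,.146],-24.5)
```

```text
tcp [0.5772 0.0354 0.1463] ytool_yaw -10.25 q [-0.002  0.415  1.508 -0.     1.218  0.177] t 14.28 F [1.  0.6 4.2] M [-0.08 -0.23  0.  ] w 0.0258
shift cm [ 0.03 -0.02  0.01] rows>= 1.0
turn 14.2 rows>= 3.0
```

Emit:
play_rows(increments=[[[255,0,0,0,6],[255,0,0,0,6],[255,0,0,0,0]]])

```text
time_s: 14.53
ee_pos: [0.5772, 0.0354, 0.1463]
eef_rot: [1.987, 1.57, 0.028]
force: [-0.7, -0.4, 6.3]
grip_width: 0.0257
```

Run:
```python
from h import *
plan([.577,.0353,.146],-24.5)
```

```text
tcp [0.5772 0.0354 0.1463] ytool_yaw -22.21 q [-0.002  0.415  1.508  0.     1.218  0.385] t 14.53 F [-0.7 -0.4  6.3] M [-0.04  0.11 -0.04] w 0.0257
shift cm [ 0.03 -0.01  0.02] rows>= 1.0
turn 2.3 rows>= 1.0
```

Emit:
play_rows(increments=[[[255,0,0,0,6],[255,0,0,0,0]]])

```text
time_s: 14.7
ee_pos: [0.5774, 0.0353, 0.1463]
eef_rot: [1.891, 1.569, -0.171]
force: [1.7, -1.7, 4.2]
grip_width: 0.0256
```

Run:
```python
from h import *
plan([.577,.0353,.146],-24.5)
```

```text
tcp [0.5774 0.0353 0.1463] ytool_yaw -28.18 q [-0.002  0.415  1.508 -0.     1.218  0.49 ] t 14.7 F [ 1.7 -1.7  4.2] M [-0.18 -0.38 -0.07] w 0.0256
shift cm [ 0.03 -0.03  0.01] rows>= 1.0
turn -3.7 rows>= 1.0
```

Emit:
play_rows(increments=[[[255,0,0,0,6],[255,0,0,0,6],[255,0,0,0,0]]])

```text
time_s: 14.95
ee_pos: [0.5776, 0.0351, 0.1462]
eef_rot: [1.955, 1.569, -0.318]
force: [4.2, -2.5, 4.3]
grip_width: 0.0258
```

Run:
```python
from h import *
plan([.577,.0353,.146],-24.5)
```

```text
tcp [0.5776 0.0351 0.1462] ytool_yaw -40.21 q [-2.000e-03  4.150e-01  1.508e+00 -1.000e-03  1.217e+00  7.000e-01] t 14.95 F [ 4.2 -2.5  4.3] M [-0.55 -0.93 -0.  ] w 0.0258
shift cm [ 0.02 -0.06  0.03] rows>= 1.0
turn -15.7 rows>= 3.0
```

Emit:
play_rows(increments=[[[255,0,0,0,5],[255,0,0,0,0]]])

```text
time_s: 15.12
ee_pos: [0.5776, 0.0351, 0.1462]
eef_rot: [2.011, 1.569, -0.348]
force: [4.8, -2.3, 2.8]
grip_width: 0.0257
```

Run:
```python
from h import *
plan([.577,.0353,.146],-24.5)
```

```text
tcp [0.5776 0.0351 0.1462] ytool_yaw -45.12 q [-2.000e-03  4.150e-01  1.508e+00 -1.000e-03  1.217e+00  7.850e-01] t 15.12 F [ 4.8 -2.3  2.8] M [-0.6  -1.05  0.08] w 0.0257
shift cm [ 0.02 -0.06  0.03] rows>= 1.0
turn -20.6 rows>= 3.0
```

Run:
```python
from h import *
_,a=shot('side','s4'); _,b=shot('scene','c4b')
x=cv2.resize(a[185:265,280:360,::-1],(400,400),interpolation=cv2.INTER_CUBIC)
y=cv2.resize(b[195:275,290:370,::-1],(400,400),interpolation=cv2.INTER_CUBIC)
cv2.imwrite('pics/l4.png',cv2.convertScaleAbs(np.hstack([x,y]),alpha=1.5))
```

```text
(no output)
```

View pics/l4.png

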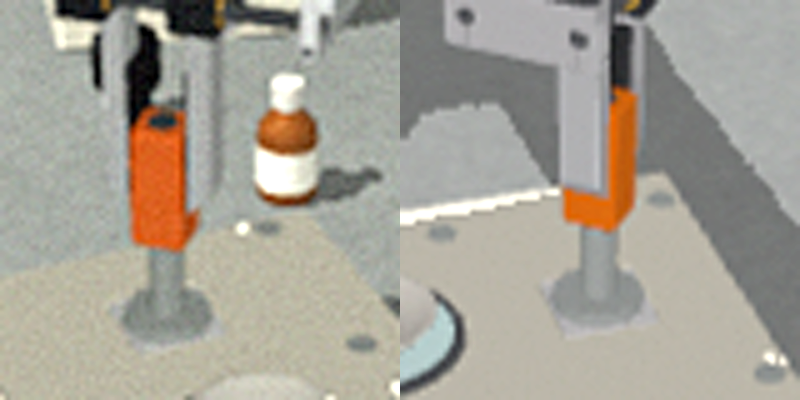

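Emit:
play_rows(increments=[[[255,0,0.04,-0.02,6],[255,0,0,0,6],[255,0,0,0,0]]])

```text
time_s: 15.47
ee_pos: [0.5779, 0.0351, 0.146]
eef_rot: [2.166, 1.569, -0.403]
force: [4.8, -2.4, 2.2]
grip_width: 0.0259
```

Run:
```python
from h import *
plan([.577,.0353,.146],-24.5)
```

```text
tcp [0.5779 0.0351 0.146 ] ytool_yaw -57.19 q [-2.000e-03  4.160e-01  1.507e+00 -1.000e-03  1.218e+00  9.960e-01] t 15.47 F [ 4.8 -2.4  2.2] M [-0.55 -1.21  0.87] w 0.0259
shift cm [ 0.   -0.06  0.06] rows>= 1.0
turn -32.7 rows>= 5.0
```

Emit:
play_rows(increments=[[[255,0,0,0,6],[255,0,0,0,0]]])

```text
time_s: 15.63
ee_pos: [0.5783, 0.0356, 0.1461]
eef_rot: [2.747, 1.568, 0.074]
force: [8.9, -0.5, 0.5]
grip_width: 0.0268
```

Run:
```python
from h import *
plan([.577,.0353,.146],-24.5)
```

```text
tcp [0.5783 0.0356 0.1461] ytool_yaw -63.13 q [-0.002  0.416  1.506  0.     1.216  1.1  ] t 15.63 F [ 8.9 -0.5  0.5] M [ 0.26 -1.83  1.25] w 0.0268
shift cm [ 0.01 -0.04  0.13] rows>= 1.0
turn -38.6 rows>= 6.0
```

Emit:
play_rows(increments=[[[255,0,0.03,-0.04,-4],[255,0,0,0,0],[255,0,0,0,0]]])

```text
time_s: 15.88
ee_pos: [0.5781, 0.0353, 0.146]
eef_rot: [2.852, 1.57, 0.248]
force: [4.7, 0.1, 2.4]
grip_width: 0.0256
```

Run:
```python
from h import *
plan([.577,.0353,.146],-24.5)
```

```text
tcp [0.5781 0.0353 0.146 ] ytool_yaw -59.22 q [-0.002  0.417  1.505  0.     1.218  1.031] t 15.88 F [4.7 0.1 2.4] M [ 0.07 -1.09  0.34] w 0.0256
shift cm [-0.   -0.06  0.1 ] rows>= 1.0
turn -34.7 rows>= 5.0
```

Emit:
play_rows(increments=[[[255,0,0.02,-0.04,3],[255,0,0,0,0],[255,-0.15,0,0,0],[255,-0.2,0,0,0],[255,-0.2,0,0,0],[255,-0.2,0,0,0],[255,0,0,0,0]]])

```text
time_s: 16.47
ee_pos: [0.5771, 0.0351, 0.149]
eef_rot: [-0.429, 1.565, -3.087]
force: [13.2, 0.0, -31.6]
grip_width: 0.0266
```

Run:
```python
from h import *
plan([.577,.0353,.146],-24.5)
_,a=shot('side','s5'); _,b=shot('scene','c5b')
x=cv2.resize(a[185:265,280:360,::-1],(400,400),interpolation=cv2.INTER_CUBIC)
y=cv2.resize(b[195:275,290:370,::-1],(400,400),interpolation=cv2.INTER_CUBIC)
cv2.imwrite('pics/l5.png',cv2.convertScaleAbs(np.hstack([x,y]),alpha=1.5))
```

```text
tcp [0.5771 0.0351 0.149 ] ytool_yaw -62.3 q [-0.002  0.415  1.5   -0.     1.232  1.085] t 16.47 F [ 13.2   0.  -31.6] M [-0.16 -3.01  0.98] w 0.0266
shift cm [ 0.3  -0.02 -0.01] rows>= 1.0
turn -37.8 rows>= 6.0
```

View pics/l5.png

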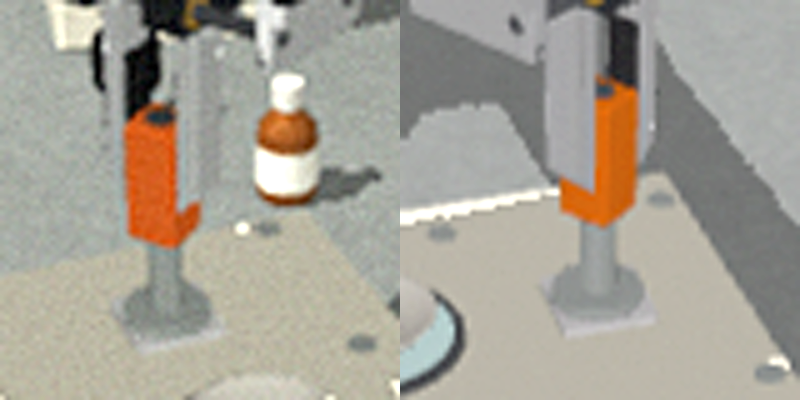

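Emit:
play_rows(increments=[[[255,0,0.06,-0.11,0],[255,0,0,0,0],[255,0,0,0,0]]])

```text
time_s: 16.82
ee_pos: [0.5778, 0.0351, 0.1491]
eef_rot: [-0.458, 1.564, -3.116]
force: [7.9, -0.0, -26.9]
grip_width: 0.027
```

Run:
```python
from h import *
plan([.577,.0353,.146],-24.5)
```

```text
tcp [0.5778 0.0351 0.1491] ytool_yaw -62.3 q [-0.002  0.417  1.497 -0.     1.234  1.085] t 16.82 F [  7.9  -0.  -26.9] M [-0.1  -1.84  0.91] w 0.027
shift cm [ 0.31 -0.05  0.06] rows>= 1.0
turn -37.8 rows>= 6.0
```

Emit:
play_rows(increments=[[[255,0,0.07,-0.13,0],[255,-0.1,0,0,0],[255,-0.1,0,0,0],[255,0,0,0,0]]])

```text
time_s: 17.15
ee_pos: [0.5785, 0.0352, 0.1509]
eef_rot: [-0.477, 1.561, -3.135]
force: [1.8, 0.2, -30.6]
grip_width: 0.0265
```

Run:
```python
from h import *
plan([.577,.0353,.146],-24.5)
```

```text
tcp [0.5785 0.0352 0.1509] ytool_yaw -62.34 q [-0.002  0.419  1.491 -0.     1.242  1.086] t 17.15 F [  1.8   0.2 -30.6] M [-0.13 -0.59  0.87] w 0.0265
shift cm [ 0.49 -0.07  0.12] rows>= 1.0
turn -37.8 rows>= 6.0
```

Run:
```python
from h import *
_,a=shot('side','s6'); _,b=shot('scene','c6b'); 
x=cv2.resize(a[195:265,285:355,::-1],(400,400),interpolation=cv2.INTER_CUBIC)
y=cv2.resize(b[205:275,295:365,::-1],(400,400),interpolation=cv2.INTER_CUBIC)
A=cv2.imread('pics/s4.png');B=cv2.imread('pics/c4b.png')
x0=cv2.resize(A[195:265,285:355],(400,400),interpolation=cv2.INTER_CUBIC)
y0=cv2.resize(B[205:275,295:365],(400,400),interpolation=cv2.INTER_CUBIC)
cv2.imwrite('pics/l6.png',cv2.resize(cv2.convertScaleAbs(np.vstack([np.hstack([x,y]),np.hstack([x0,y0])]),alpha=1.5),(600,600)))
```

```text
(no output)
```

View pics/l6.png

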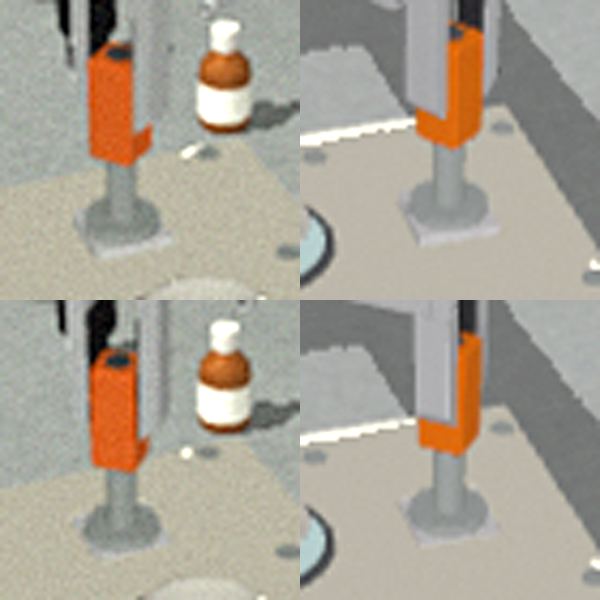

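Emit:
play_rows(increments=[[[255,-0.15,0,0,0],[255,-0.15,0,0,0],[255,-0.15,0,0,0],[255,-0.15,0,0,0],[255,0,0,0,0]]])

```text
time_s: 17.67
ee_pos: [0.5785, 0.0352, 0.157]
eef_rot: [-0.478, 1.561, -3.137]
force: [1.5, 0.5, -29.6]
grip_width: 0.0268
```

Run:
```python
from h import *
plan([.577,.0353,.146],-24.5)
print(pose(ctrl.get_obs())[1][:,0])
```

```text
tcp [0.5785 0.0352 0.157 ] ytool_yaw -62.34 q [-0.002  0.413  1.484 -0.     1.254  1.086] t 17.67 F [  1.5   0.5 -29.6] M [-0.08 -0.49  0.88] w 0.0268
shift cm [ 1.1  -0.07  0.12] rows>= 1.0
turn -37.8 rows>= 6.0
[-9.44110629e-03 -4.76877231e-05 -9.99955431e-01]
```

Emit:
play_rows(increments=[[[255,-0.25,0,0,0],[255,-0.25,0,0,0],[255,-0.25,0,0,0],[255,-0.25,0,0,0],[255,0,0,0,0]]])

```text
time_s: 18.08
ee_pos: [0.5786, 0.0352, 0.1672]
eef_rot: [-0.481, 1.562, -3.14]
force: [0.2, -0.2, -27.0]
grip_width: 0.0267
```

Run:
```python
from h import *
plan([.577,.0353,.146],-24.5)
_,a=shot('side','s7'); _,b=shot('scene','c7b')
x=cv2.resize(a[185:265,280:360,::-1],(400,400),interpolation=cv2.INTER_CUBIC)
y=cv2.resize(b[195:275,290:370,::-1],(400,400),interpolation=cv2.INTER_CUBIC)
cv2.imwrite('pics/l7.png',cv2.convertScaleAbs(np.hstack([x,y]),alpha=1.5))
```

```text
tcp [0.5786 0.0352 0.1672] ytool_yaw -62.35 q [-0.002  0.403  1.473 -0.     1.275  1.086] t 18.08 F [  0.2  -0.2 -27. ] M [-0.06 -0.36  0.84] w 0.0267
shift cm [ 2.12 -0.08  0.12] rows>= 1.0
turn -37.8 rows>= 6.0
```

View pics/l7.png

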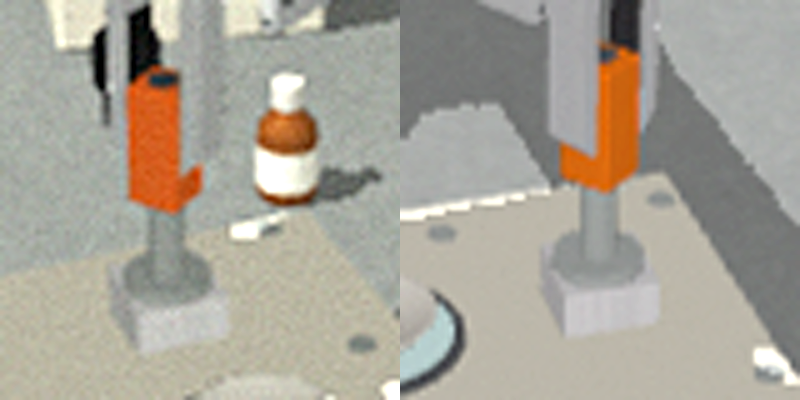

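Emit:
play_rows(increments=[[[255,-0.3,0,0,0],[255,-0.3,0,0,0],[255,-0.3,0,0,0],[255,-0.3,0,0,0],[255,-0.3,0,0,0],[255,-0.3,0,0,0],[255,-0.3,0,0,0],[255,-0.3,0,0,0],[255,-0.3,0,0,0],[255,-0.3,0,0,0],[255,0,0,0,0]]])

```text
time_s: 19.1
ee_pos: [0.5793, 0.0352, 0.1984]
eef_rot: [-0.495, 1.564, 3.129]
force: [-0.5, -0.3, -24.7]
grip_width: 0.0266
```

Emit:
play_rows(increments=[[[255,-0.2,0,0,0],[255,-0.2,0,0,0],[255,-0.2,0,0,0],[255,-0.2,0,0,0],[255,-0.2,0,0,0],[255,-0.2,0,0,0],[255,-0.2,0,0,0],[255,-0.2,0,0,0],[255,0,0,0,0],[255,0,0,0,0]]])

```text
time_s: 19.93
ee_pos: [0.5811, 0.0352, 0.2175]
eef_rot: [2.596, 1.57, -0.066]
force: [-0.2, -0.0, -6.8]
grip_width: 0.0258
```

Run:
```python
from h import *
plan([.477,.362,.26],-62)
_,a=shot('side','s8'); _,b=shot('scene','c8b')
x=cv2.resize(a[165:265,265:365,::-1],(400,400),interpolation=cv2.INTER_CUBIC)
y=cv2.resize(b[175:275,280:380,::-1],(400,400),interpolation=cv2.INTER_CUBIC)
cv2.imwrite('pics/l8.png',cv2.convertScaleAbs(np.hstack([x,y]),alpha=1.5))
```

```text
tcp [0.5811 0.0352 0.2175] ytool_yaw -62.5 q [-0.002  0.363  1.409 -0.     1.369  1.088] t 19.93 F [-0.2 -0.  -6.8] M [-0.02  0.13 -0.  ] w 0.0258
shift cm [ -4.26 -33.8   -5.86] rows>= 9.0
turn -0.5 rows>= 1.0
```

View pics/l8.png

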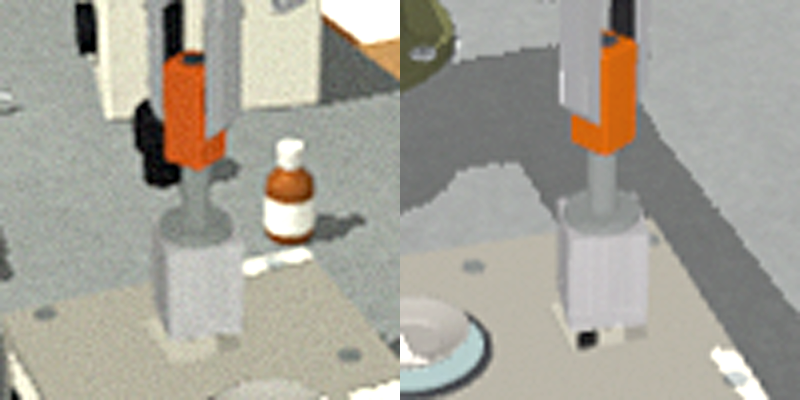

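Emit:
play_rows(increments=[[[255,-1,0,0,0],[255,-2,-0.7,-0.1,0],[255,-1,-1.5,-0.3,0],[255,0,-2.5,-0.4,0],[255,0,-2.8,-0.5,0],[255,0,-2.8,-0.5,0],[255,0,-2.8,-0.5,0],[255,0,-2.8,-0.5,0],[255,0,-2.8,-0.5,0],[255,0,-2.8,-0.5,0],[255,0,-2.8,-0.5,0],[255,0,-2.8,-0.5,0]]])

```text
time_s: 21.03
ee_pos: [0.4979, 0.2991, 0.2581]
eef_rot: [-3.125, 1.57, 0.496]
force: [0.5, 0.2, -7.5]
grip_width: 0.0256
```

Emit:
play_rows(increments=[[[255,0,-2.8,-0.5,0],[255,0,-2,-0.3,0],[255,0,-1.2,-0.2,0],[255,0,-0.6,-0.1,0],[255,0,0,0,0],[255,0,0,0,0],[255,0,0,0,0]]])

```text
time_s: 21.62
ee_pos: [0.4783, 0.3603, 0.2574]
eef_rot: [1.366, 1.57, -1.297]
force: [0.7, -0.1, -6.2]
grip_width: 0.0259
```

Run:
```python
from h import *
plan([.477,.362,.14],-62)
o,a=shot('wrist','w9'); shot('side','s9'); shot('scene','c9b'); np.save('w9.npy',np.r_[o['ee_pos'],o['eef_rot']])
print(proj('wrist',[[.477,.362,.005]],o))
```

```text
tcp [0.4783 0.3603 0.2574] ytool_yaw -62.57 q [ 0.585  0.379  1.296 -0.     1.467  1.677] t 21.62 F [ 0.7 -0.1 -6.2] M [-0.1   0.13  0.03] w 0.0259
shift cm [11.74 -0.22  0.04] rows>= 3.0
turn -0.6 rows>= 1.0
[[315.49011331 210.48740412]]
```

View pics/w9.png

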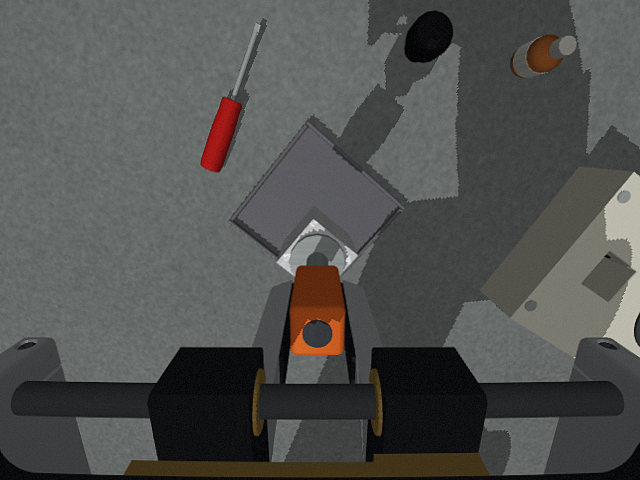

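View pics/s9.png

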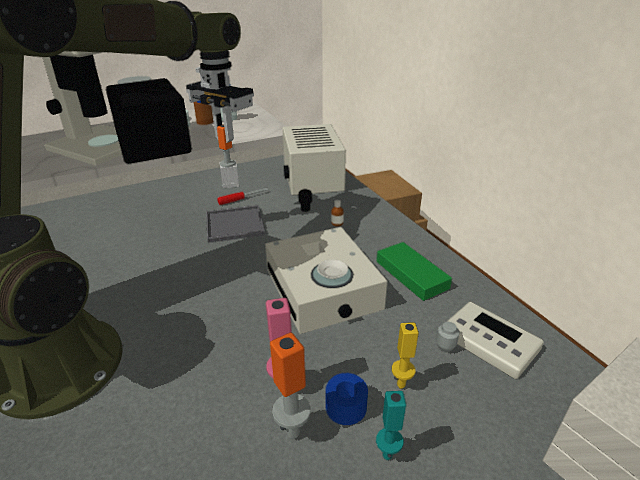

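View pics/c9b.png

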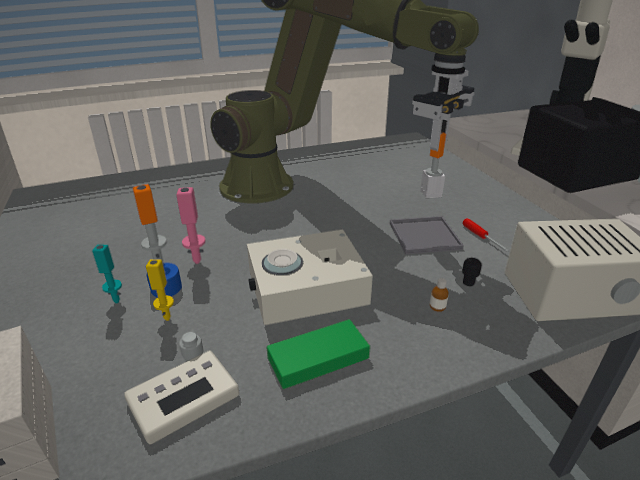

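Emit:
play_rows(increments=[[[255,1,0,0,0],[255,2,0,0,0],[255,2,0,0,0],[255,2,0,0,0],[255,2,0,0,0],[255,1,0,0,0],[255,0.8,0,0,0],[255,0.4,0,0,0],[255,0.2,0,0,0],[255,0,0,0,0],[255,0,0,0,0]]])

```text
time_s: 22.68
ee_pos: [0.4781, 0.3615, 0.1441]
eef_rot: [-3.054, 1.569, 0.567]
force: [-0.4, 0.6, -6.3]
grip_width: 0.0259
```

Run:
```python
from h import *
plan([.477,.362,.131],-62); print(pose(ctrl.get_obs())[1][:,0])
_,a=shot('side','s10'); _,b=shot('scene','c10b')
x=cv2.resize(a[150:250,190:290,::-1],(400,400),interpolation=cv2.INTER_CUBIC)
y=cv2.resize(b[165:265,380:480,::-1],(400,400),interpolation=cv2.INTER_CUBIC)
cv2.imwrite('pics/l10.png',cv2.convertScaleAbs(np.hstack([x,y]),alpha=1.5))
```

```text
tcp [0.4781 0.3615 0.1441] ytool_yaw -62.5 q [ 0.586  0.462  1.445 -0.     1.233  1.677] t 22.68 F [-0.4  0.6 -6.3] M [-0.    0.14  0.02] w 0.0259
shift cm [ 1.31 -0.09  0.08] rows>= 1.0
turn -0.5 rows>= 1.0
[ 1.13336812e-03  7.22251040e-04 -9.99999097e-01]
```

View pics/l10.png

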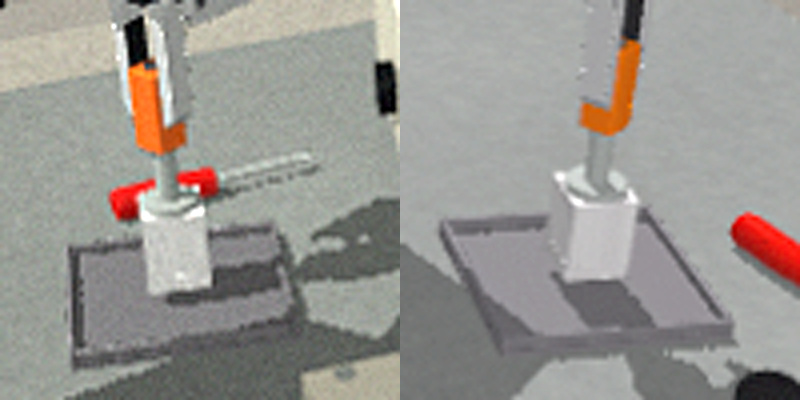

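Emit:
play_rows(increments=[[[255,0.4,0,0,0],[255,0.3,0,0,0],[255,0.2,0,0,0],[255,0.1,0,0,0],[255,0,0,0,0]]])

```text
time_s: 23.2
ee_pos: [0.4777, 0.3613, 0.1329]
eef_rot: [0.098, 1.57, -2.564]
force: [-0.1, 0.1, -7.3]
grip_width: 0.0255
```

Emit:
play_rows(increments=[[[255,0.1,0,0,0],[255,0.1,0,0,0],[255,0,0,0,0]]])

```text
time_s: 23.45
ee_pos: [0.4778, 0.3614, 0.1313]
eef_rot: [-3.051, 1.571, 0.571]
force: [0.5, 0.2, -7.3]
grip_width: 0.0256
```

Emit:
play_rows(increments=[[[255,0.1,0,0,0],[255,0,0,0,0]]])

```text
time_s: 23.62
ee_pos: [0.4779, 0.3615, 0.1312]
eef_rot: [-3.034, 1.57, 0.588]
force: [-2.5, -0.4, 3.0]
grip_width: 0.0256
```

Emit:
play_rows(increments=[[[255,0.1,0,0,0],[255,0,0,0,0]]])

```text
time_s: 23.78
ee_pos: [0.4781, 0.3616, 0.1311]
eef_rot: [-2.993, 1.569, 0.628]
force: [-6.0, -2.6, 11.1]
grip_width: 0.0258
```

Emit:
play_rows(increments=[[[255,-0.13,0,0,0],[255,0,0,0,0],[255,0,0,0,0]]])

```text
time_s: 24.03
ee_pos: [0.478, 0.3615, 0.1312]
eef_rot: [-3.027, 1.57, 0.595]
force: [-1.6, -0.6, 4.4]
grip_width: 0.0255
```

Run:
```python
from h import *
plan([.477,.362,.131],-62)
_,a=shot('side','s11'); _,b=shot('scene','c11b')
x=cv2.resize(a[180:240,210:270,::-1],(400,400),interpolation=cv2.INTER_CUBIC)
y=cv2.resize(b[195:255,400:460,::-1],(400,400),interpolation=cv2.INTER_CUBIC)
cv2.imwrite('pics/l11.png',cv2.convertScaleAbs(np.hstack([x,y]),alpha=1.3))
```

```text
tcp [0.478  0.3615 0.1312] ytool_yaw -62.5 q [0.586 0.475 1.458 0.    1.208 1.677] t 24.03 F [-1.6 -0.6  4.4] M [-0.36  0.61 -0.03] w 0.0255
shift cm [ 0.02 -0.09  0.07] rows>= 1.0
turn -0.5 rows>= 1.0
```

View pics/l11.png

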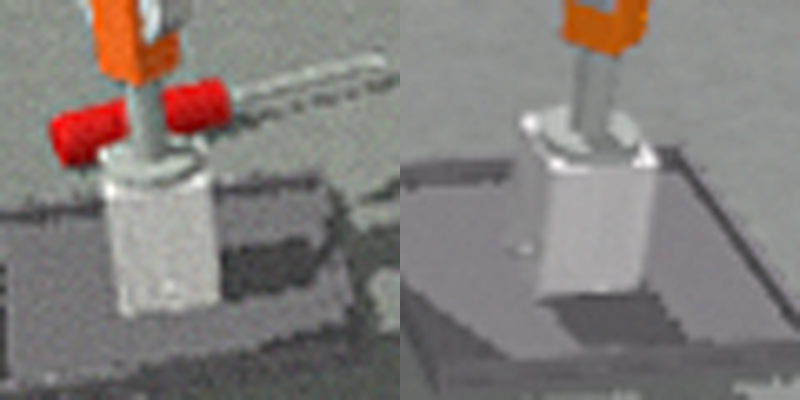

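Emit:
play_rows(increments=[[[255,-0.04,0,0,0],[255,0,0,0,0],[170,0,0,0,0],[150,0,0,0,0],[120,0,0,0,0],[100,0,0,0,0],[100,0,0,0,0]]], newtons=10)

```text
time_s: 24.72
ee_pos: [0.4778, 0.3613, 0.1309]
eef_rot: [0.303, 1.571, -2.358]
force: [0.6, -0.4, 0.3]
grip_width: 0.0542
```

Run:
```python
from h import *
plan([.477,.362,.131],-62)
_,a=shot('side','s12'); _,b=shot('scene','c12b'); shot('wrist','w12')
x=cv2.resize(a[160:240,200:280,::-1],(400,400),interpolation=cv2.INTER_CUBIC)
y=cv2.resize(b[180:260,390:470,::-1],(400,400),interpolation=cv2.INTER_CUBIC)
cv2.imwrite('pics/l12.png',cv2.convertScaleAbs(np.hstack([x,y]),alpha=1.3))
```

```text
tcp [0.4778 0.3613 0.1309] ytool_yaw -62.5 q [ 0.586  0.475  1.458 -0.     1.208  1.677] t 24.72 F [ 0.6 -0.4  0.3] M [-0.02  0.13 -0.03] w 0.0542
shift cm [-0.01 -0.1   0.04] rows>= 1.0
turn -0.5 rows>= 1.0
```

View pics/l12.png

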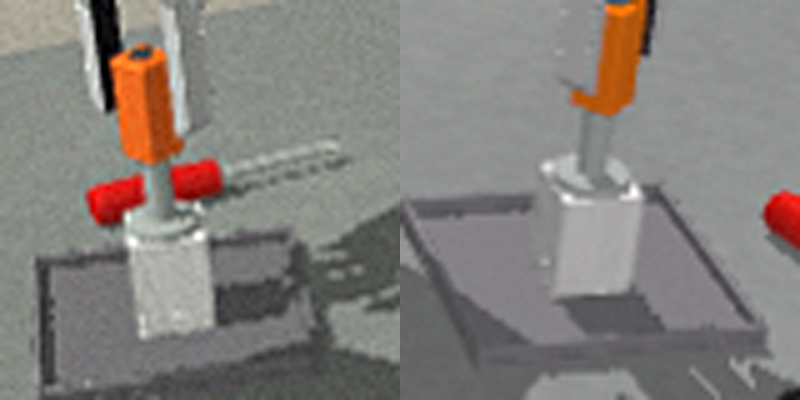

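View pics/w12.png

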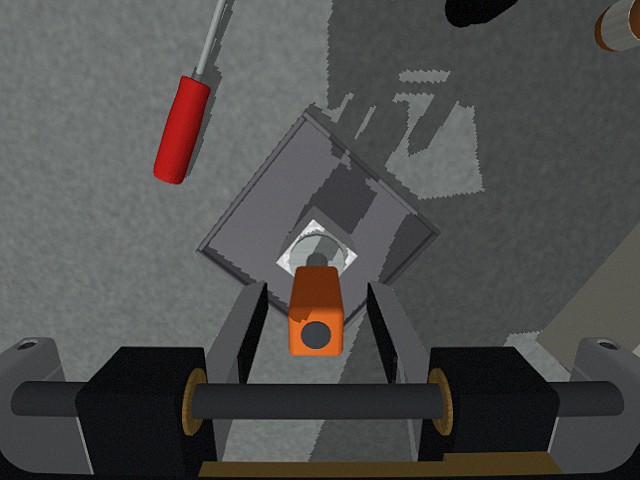

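Emit:
play_rows(increments=[[[0,0,0,0,0],[0,0,0,0,0],[0,0,0,0,0],[0,-1,0,0,0],[0,-2,0,0,0],[0,-3,0,0,0],[0,-3,0,0,0],[0,-3,0,0,0],[0,-2,0,0,0],[0,0,0,0,0],[0,0,0,0,0]]])

```text
time_s: 25.78
ee_pos: [0.4779, 0.3615, 0.2724]
eef_rot: [-3.032, 1.568, 0.59]
force: [0.3, 0.2, -0.7]
grip_width: 0.0943
```

Run:
```python
from h import *
plan([.477,.362,.131],-62)
o,w=shot('wrist','w13')
_,a=shot('side','s13'); _,b=shot('scene','c13b')
x=cv2.resize(a[160:240,200:280,::-1],(400,400),interpolation=cv2.INTER_CUBIC)
y=cv2.resize(b[170:260,385:475,::-1],(400,400),interpolation=cv2.INTER_CUBIC)
cv2.imwrite('pics/l13.png',cv2.convertScaleAbs(np.hstack([x,y]),alpha=1.3))
c=w[150:350,240:400,::-1]; cv2.imwrite('pics/w13c.png',cv2.resize(c,(480,600),interpolation=cv2.INTER_CUBIC))
for n,f in(('side',lambda q:(q-[200,160])*5),('scene',lambda q:(q-[385,170])*4.444)):
    print(n,f(proj(n,[[.478,.3615,z] for z in (.171,.065,.005)])).round(0))
print(proj('wrist',[[.478,.3615,z] for z in (.171,.071,.065)],o))
```

```text
tcp [0.4779 0.3615 0.2724] ytool_yaw -62.5 q [0.586 0.372 1.272 0.    1.496 1.677] t 25.78 F [ 0.3  0.2 -0.7] M [-0.05  0.18  0.04] w 0.0943
shift cm [14.14 -0.09  0.09] rows>= 4.0
turn -0.5 rows>= 1.0
side [[142.  54.]
 [163. 224.]
 [175. 314.]]
scene [[211.  44.]
 [188. 203.]
 [177. 287.]]
[[317.31629047 244.08586662]
 [317.26818178 219.11876845]
 [317.2660381  218.00747612]]
```

View pics/l13.png

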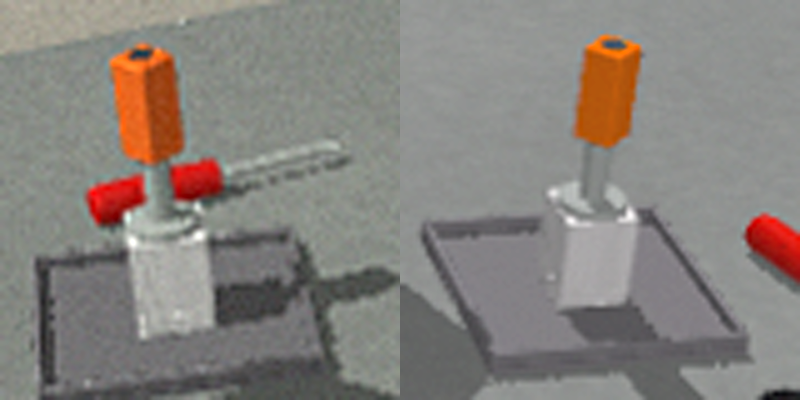

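View pics/w13c.png

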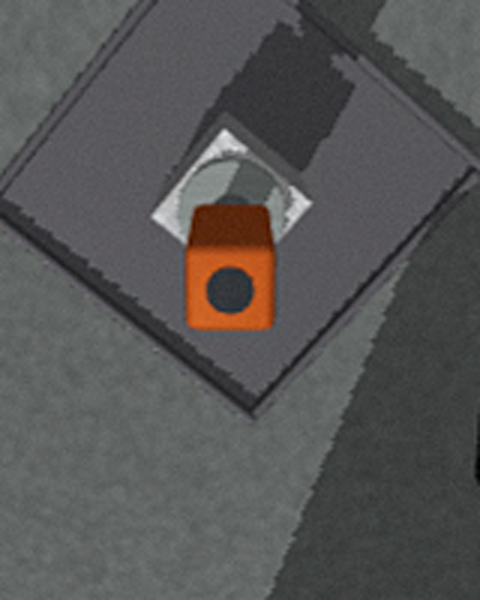

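View pics/c13b.png

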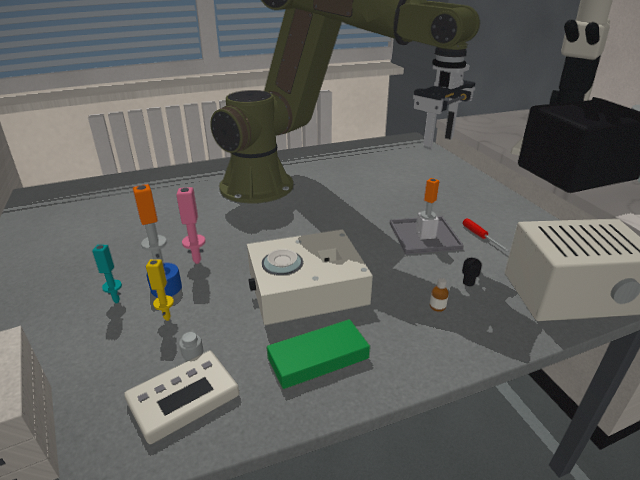

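```bash
python3 -c "
from station import ctrl
print(ctrl.hand_in())"
```

```text
the job is handed in; nothing more can be done
None
```

The job is done and handed in. The plug is out of the socket and stands upright near the middle of the grey tray, with the rod still screwed in. The gripper is open and clear above it, and about 26 s of the 72 s had passed on the robot's clock.

- **Screwing in:** I took the small orange-gripped rod from the blue stand and turned it clockwise into the plug. It tightened firmly, with torque rising to 0.87 N m and then 1.25 N m at the stop (0.5 is tight enough).
- **Drawing out:** The plug came straight up with 25 to 32 N on the wrist, more than the 7 to 14 N expected. Some of that is the weight of the rod and plug. The rest was probably the plug binding, from side load (up to 13 N, which I partly relieved) and the tightening torque I kept on it.
- **Setting down:** First contact was within about 1 mm of the height expected with the collar home. I then pressed slightly further than I meant to, to about 11 N, before backing off and opening the gripper.
- **Last checks:**
  - In the side view, the top of the rod is where an upright, fully screwed-in rod should be. The scene view agrees.
  - The wrist view put the rod's top about 2 to 3 pixels from where I predicted.
  - The bystanders visible in the last scene picture looked unmoved.

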